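# Refit the roller mixer after cleaning

### The arm

A 6-joint arm with a two-finger parallel gripper is mounted at the origin on a cart in front of the work surface, level with it; the furniture and walls round the work are solid. World frame = base frame: x ahead of the robot, y to its left, z up, the work surface at z = 0. Lengths are in m, angles in rad, forces in N, time in s.
With the tool pointing down it reaches from about 0.3 to 0.875 m from the base axis. Payload 6.4 kg.
Tool frame: the origin (TCP) lies midway between the tips of the shut fingers; the grasp point (between the pads) lies ctrl.grip_depth behind it (ctrl.grip_depth is the distance from the TCP to the grasp point, in m); x points along the fingers, y is the direction in which the jaws open and shut, and the axes are right-handed (so a half turn about x gives the same grasp; the last joint's range is limited). The gripper opens to 85 mm and grips with 20 to 120 N. Pads are 22 mm wide; open, the fingers measure 114 mm over their backs; the gripper's body (76 mm by 85 mm) begins 54 mm behind the grasp point. The pads swing forward as they close: fully open they stand 13 mm farther back than shut.
Start: joints at [1.026, 0.181, 1.607, -0, 1.354, -0.206], TCP at [0.191, 0.542, 0.231] pointing down, gripper open.
Joint ranges: [-2.99, 2.99], [-0.89, 2.07], [0.3, 2.58], [-1.14, 4.28], [0, 2.63], [-3.12, 3.12]. Speed limits (rad/s): [2.57, 2.57, 3.01, 3.14, 3.14, 3.14].

### API

Orientations are given as a unit quaternion [w, x, y, z].
In Python, from bench import ctrl gives the robot as it stands.
- The arm moves only by the tool carry_out, never from a script. Its argument "motion" is one flat list of numbers, 7 for each row, row after row: the turn, a rotation vector about the tool's x, y, z in degrees, then the shift along the tool's x, y, z in m, then the gripper's target within -1 to 1 (shut at 1, half-way at 0, fully open at -1). A call has 1 to 10 rows; each row shifts and turns the pose as measured when the row begins, along the tool's axes as they then stand; what a row does not reach is not made up. A row lasts 1/10 s, in which the tool goes at most 50 mm and 8.59 degrees, less where a joint would pass 70% of its speed; a pose out of reach is approached as far as the arm can. A call with a gripper value outside its range is refused whole. The fingers move at their own pace and stop on an object; the grip force is fixed at half the most. Time passes only in rows, so rows that do not move let the fingers close. It gives the time, the measured TCP pose, the force and the opening at its end, in the units of the state.
- ctrl.get_obs(): the state, without advancing time (a new reading comes with each control period).
- ctrl.camera(name): name is "scene" or "top" or "wrist"; returns the picture (420x560x3 uint8, blue, green, red); there is no depth.
- ctrl.camera_params(name): a dict with "mtx" (3x3 intrinsics, pixels), "pose" (4x4, takes a point from camera to world coordinates); the wrist camera has in their place "hand_eye" (4x4, takes a point from camera to tool coordinates, whose origin is the TCP and whose axes are the tool frame's). Camera axes: x right, y down, z forward; pixel columns grow to the right and rows downward; lengths in m; the calibration is good to about 2 mm. A picture is of the moment at which its call begins: read the wrist's pose just before it. camera_params takes no time and is no camera call.
- ctrl.hand_in(): hands the job in, once; it reports no verdict.
Trained networks look in the newest picture that a camera, given by its name, has taken for a name from the list of things; names that differ only in an ending like _2 or _b are one class to them, and where a whole thing is asked for, a point or a joint stands for the part that bears it (a point fixed in the world has none). Each returns a list of dicts, best first, with "conf" (0 to 1); they miss things now and then, are a little off and sometimes report something else, mostly with a low value. They report only what shows in the picture. A call takes as long as a camera call.
- ctrl.boxes_of(camera, thing): "point" ([x, y, z] in m, in the coordinates of the camera as it stood for that picture, good to about 4 mm: the middle of the surface that is visible of it).
- ctrl.trace(camera, thing): "pixels" (420x560 bool, what is visible of it).
- ctrl.landmark_of(camera, thing): "point" ([x, y, z] in m, in the coordinates of the camera as it stood for that picture, good to about 4 mm: a listed point, or the origin of a listed thing).
The state is a dict: "time_s": time; "q": joint angles; "dq": joint speeds; "joint_efforts": joint torques, N m; "eef_pos": TCP position; "eef_rot": TCP orientation; "wrist_force": force on the tool from outside, world axes, zero at the start; "torque": the same for the moment, N m; "opening": opening from 0.0 (shut) to 1.0 (fully open).
Only numpy, scipy, OpenCV 4.12 (cv2) and the standard library are available. Lean on these libraries where they do the work, as an engineer would, in place of code of your own. Each camera call takes 0.05 s, during which the arm holds its last target. There are 200 camera calls.

### The job

Refit the roller mixer: first turn its speed dial back to zero, then lower every loose roller into a bay of its own so that both axle ends sit fully down in their slots, then set the dial to 40 rpm, the longest tick, and last press the start button fully in. Leave the bench timer where it lies.

Things in the scene. Friction and masses are not known exactly. Their poses are not given: they have to be found in the camera images.
- mixer: Roller mixer, fixed (all sizes in mm). Origin on the bench under the roller bed's middle; y along the roller axes, x across the bays, z up. Base 236 (x) by 156 (y), 20 high. Two aluminium plates along x, 10 thick, inner faces at y -60 and +60, 82 high, each with 4 U-slots open upward. White drive housing at y 84 to 166, whole length, top 55 high, dial on it at x 0, y 125.
- bay_1 (a point): Where a fully seated roller's centre lies in bay 1: midway between the end plates, 65 mm above the bench (mixer x = -84 mm). Axes as the mixer's: a seated roller lies along y. Bays are 56 mm apart across mixer x; a slot is 12 wide, its floor 60 above the bench, flared at 45 degrees to 32 wide at the plate's top.
- bay_2 (a point): Where a fully seated roller's centre lies in bay 2: midway between the end plates, 65 mm above the bench (mixer x = -28 mm). Axes as the mixer's: a seated roller lies along y. Rollers in neighbouring bays leave 28 to 30 free between them: open the fingers only part way when letting go.
- bay_3 (a point): Where a fully seated roller's centre lies in bay 3: midway between the end plates, 65 mm above the bench (mixer x = 28 mm). Axes as the mixer's: a seated roller lies along y. The roller's body goes between the end plates with 6 to spare at each end, its axle ends into the two slots.
- bay_4 (a point): Where a fully seated roller's centre lies in bay 4: midway between the end plates, 65 mm above the bench (mixer x = 84 mm). Axes as the mixer's: a seated roller lies along y. Any roller may go in any bay; nothing but the plates and a base 20 high lies under it.
- roller_1: Loose roller, about 0.13 kg, 154 mm long: dark rubber middle of 26 diameter (grasp across it at the centre), a grey octagonal collar near each end, 28 across flats, steel axle ends 10 in diameter. Origin at its centre, x along the roller; both ends alike, its roll about x does not matter. It starts lying on the bench, centre 14 above it.
- roller_2: Loose roller, about 0.13 kg, 154 mm long: dark rubber middle of 26 diameter (grasp across it at the centre), a grey octagonal collar near each end, 28 across flats, steel axle ends 10 in diameter. Origin at its centre, x along the roller; both ends alike, its roll about x does not matter. Three or four of the four rollers are present (None: absent, or held at the moment).
- roller_3: Loose roller, about 0.13 kg, 154 mm long: dark rubber middle of 26 diameter (grasp across it at the centre), a grey octagonal collar near each end, 28 across flats, steel axle ends 10 in diameter. Origin at its centre, x along the roller; both ends alike, its roll about x does not matter. Length over the collars 108; the bare axle ends stand out 23 beyond.
- roller_4: Loose roller, about 0.13 kg, 154 mm long: dark rubber middle of 26 diameter (grasp across it at the centre), a grey octagonal collar near each end, 28 across flats, steel axle ends 10 in diameter. Origin at its centre, x along the roller; both ends alike, its roll about x does not matter. It rolls a little when knocked.
- dial (a joint): Speed dial, rad: 0 = 0 rpm (stop), growing clockwise seen from above to 4.19 = 80 rpm (stop), 0.0524 per rpm; 40 rpm = 2.094. Stays where left, takes 0.04 N m. Nine ticks, 10 rpm (30 degrees) apart; the longest, thickest one in the middle is 40 rpm and points along mixer +x; 0 is the first, 120 degrees anticlockwise of it.
- dial_grip (a point): Point on the dial's axis at mid height of its grip, 74 mm above the bench. The dial is a black disc of 40 diameter carrying a bar grip 38 long, 11 wide, from 64 to 84 above the bench. The point's x axis points along the bar to the end with the white pointer line, z up.
- start (a joint): Travel of the round start button, m: 0 = out, 0.006 = fully pressed. Sprung: pressing it fully takes 5 N straight down, and it comes back by itself.
- start_top (a point): Middle of the start button's top, a black push button of 28 mm diameter on the drive housing at mixer x 85, y 125; press it straight down. z up.
- timer: White bench timer 72x66x18 mm lying behind the rollers; leave it alone. Origin at its underside.

How it is judged:
By the outcome, as a careful person would: the job done as asked, in the order asked, and still so for the second after the job is handed in, with the robot touching nothing.
Of roller_1, roller_2, roller_3, roller_4 only 3 to 4 are there at a start; the rules pass over those that are not, and their reading is None.
At some moment in a run one of roller_1, roller_2, roller_3, roller_4 may be knocked a few centimetres aside while the robot is not near it.
Once in a run the grip may slacken for a moment while it holds something.
It also fails if it takes over 210 s, if anything falls off the work surface, if the arm or the gripper's body presses on something with over 40 N, if the wrist force passes 120 N, or if a joint passes its speed limit or range.

## Working session

There is one attempt and no reset: what is moved stays moved. The work goes in short steps, Python scripts to look and compute and a tool call to move; the robot and the scene stay as the last step left them, time stands still between calls to the robot, and variables do not carry over. Pictures are saved under pics/ and viewed, about 12 in all and at most 16, crops included, and the job is handed in when it is done.

Besides the shell and the picture viewer there is one more tool, called after ">>>" as name(argument=value, ...), one argument or row to a line, values as JSON. carry_out: Moves the arm, as the interface text tells. Its arguments: {"type":"object","properties":{"motion":{"type":"array"}},"required":["motion"]}

```bash
mkdir -p pics; ls; python3 - <<'E'
from bench import ctrl
import cv2,numpy as np
print(ctrl.grip_depth); o=ctrl.get_obs(); print(o)
for c in ("scene","top"):
    im=ctrl.camera(c); cv2.imwrite(f"pics/{c}0.png",im)
    p=ctrl.camera_params(c); P=np.array(p["pose"]); print(c,np.round(P,3).tolist(),np.array(p["mtx"]).tolist())
    for t in ("mixer","roller_1","dial","dial_grip","start_top","timer","bay_1","bay_2","bay_3","bay_4"):
        for d in ctrl.landmark_of(c,t): print(c,t,round(d["conf"],2),np.round(P[:3,:3]@d["point"]+P[:3,3],3))
E
```

```text
pics
0.0187
{'time_s': 0.0, 'q': array([ 1.02570288e+00,  1.81543583e-01,  1.60799549e+00,  1.23565228e-05,
        1.35379581e+00, -2.06346544e-01]), 'dq': array([ 2.73428314e-05, -1.48186629e-03, -1.21164792e-03, -5.61392533e-04,
       -3.91284813e-04, -5.71018513e-04]), 'joint_efforts': array([ 6.72875613e-04, -4.44878519e+01, -3.51330900e+01, -3.05879930e-04,
        9.30382084e-03, -1.27246071e-05]), 'eef_pos': array([0.19079228, 0.54184643, 0.23038877]), 'eef_rot': array([ 0.69675807,  0.11862276,  0.69721806, -0.11976563]), 'wrist_force': array([ 0.01623991, -0.06446121,  0.35705266]), 'torque': array([ 0.03177179, -0.01443811,  0.0220278 ]), 'opening': 0.9990279293735295}
scene [[-0.788, -0.456, 0.414, 0.239], [-0.616, 0.59, -0.522, 0.405], [-0.006, -0.667, -0.745, 0.732], [0.0, 0.0, 0.0, 1.0]] [[405.91911021226133, 0.0, 279.99135817130394], [0.0, 405.91911021226133, 211.25478366839178], [0.0, 0.0, 1.0]]
scene mixer 0.83 [ 0.542 -0.279  0.   ]
scene roller_1 0.84 [0.634 0.08  0.014]
scene roller_1 0.78 [0.631 0.154 0.011]
scene roller_1 0.69 [0.641 0.238 0.016]Traceback (most recent call last):
  File "<stdin>", line 8, in <module>
ValueError: it knows: bay, dial_grip, mixer, roller, start_top, timer
```

```bash
cat > h.py <<'E'
from bench import ctrl
import cv2,numpy as np
from scipy.spatial.transform import Rotation as R
def tool():
    o=ctrl.get_obs(); T=np.eye(4); q=o["eef_rot"]; T[:3,:3]=R.from_quat(np.r_[q[1:],q[0]]).as_matrix(); T[:3,3]=o["eef_pos"]; return T
def shot(c,name=None):
    T=tool(); im=ctrl.camera(c); p=ctrl.camera_params(c)
    P=T@np.array(p["hand_eye"]) if c=="wrist" else np.array(p["pose"])
    if name: cv2.imwrite(f"pics/{name}.png",im)
    return im,P,np.array(p["mtx"])
def lm(c,P,things):
    for t in things:
        for d in ctrl.landmark_of(c,t): print(c,t,round(d["conf"],2),np.round(P[:3,:3]@d["point"]+P[:3,3],4))
E
python3 - <<'E'
from h import *
for c in ("scene","top","wrist"):
    im,P,K=shot(c,c+"1"); print(c,np.round(P,3).tolist())
    lm(c,P,("mixer","roller_1","dial_grip","start_top","timer","bay_1"))
a=[cv2.imread(f"pics/{c}1.png") for c in("scene","top")]
E
```

```text
scene [[-0.788, -0.456, 0.414, 0.239], [-0.616, 0.59, -0.522, 0.405], [-0.006, -0.667, -0.745, 0.732], [0.0, 0.0, 0.0, 1.0]]
scene mixer 0.91 [ 0.5408 -0.2832 -0.    ]
scene roller_1 0.69 [0.6417 0.2395 0.0175]
scene roller_1 0.59 [0.6314 0.0788 0.0144]
scene roller_1 0.56 [0.6273 0.1576 0.0129]
scene dial_grip 0.61 [ 0.5271 -0.1574  0.0749]
scene start_top 0.68 [ 0.6075 -0.1515  0.0766]
scene timer 0.65 [ 0.7684 -0.0309  0.002 ]
scene bay_1 0.94 [ 0.5198 -0.2823  0.062 ]
scene bay_1 0.86 [ 0.4595 -0.2931  0.0648]
scene bay_1 0.76 [ 0.6285 -0.2732  0.0683]
scene bay_1 0.74 [ 0.5713 -0.2775  0.0649]
scene bay_1 0.54 [ 5.406e-01 -2.787e-01 -2.000e-04]
top [[-0.028, -0.996, 0.085, 0.527], [-1.0, 0.029, 0.006, -0.059], [-0.009, -0.085, -0.996, 1.108], [0.0, 0.0, 0.0, 1.0]]
top mixer 0.78 [ 0.5432 -0.2856 -0.0017]
top roller_1 0.85 [0.6324 0.0772 0.0174]
top roller_1 0.66 [0.6474 0.2384 0.0154]
top roller_1 0.35 [ 0.5151 -0.2848  0.0635]
top roller_1 0.26 [ 0.7682 -0.0275  0.0011]
top dial_grip 0.76 [ 0.5301 -0.1561  0.0748]
top dial_grip 0.54 [0.6411 0.2392 0.0147]
top start_top 0.5 [ 0.6168 -0.1469  0.0792]
top timer 0.94 [ 0.764  -0.0277  0.0015]
top bay_1 0.89 [ 0.5189 -0.2847  0.0618]
top bay_1 0.7 [ 0.4587 -0.2921  0.069 ]
top bay_1 0.69 [ 0.5678 -0.2795  0.0643]
top bay_1 0.62 [ 0.6212 -0.2722  0.0679]
top bay_1 0.55 [0.6309 0.1541 0.0125]
wrist [[0.333, 0.896, 0.294, 0.115], [0.943, -0.316, -0.105, 0.569], [-0.001, 0.312, -0.95, 0.374], [0.0, 0.0, 0.0, 1.0]]
```

View pics/scene0.png

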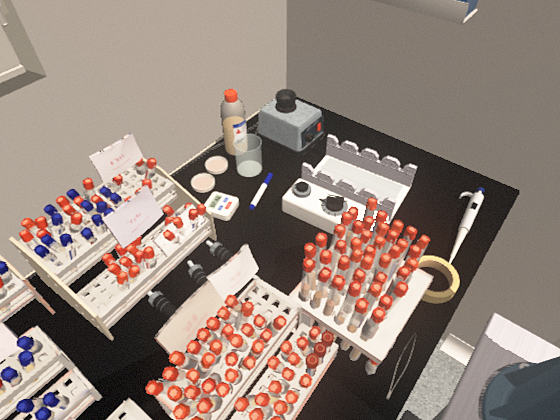

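View pics/top1.png

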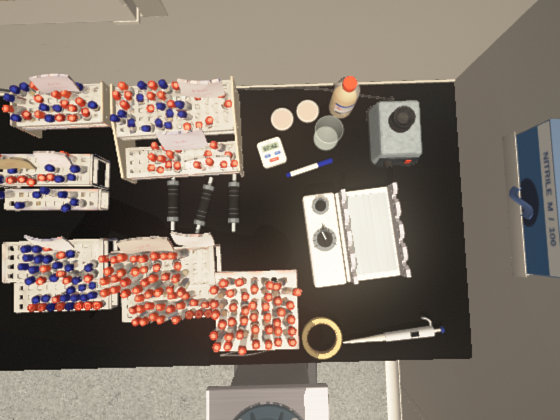

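The pictures show three rollers (top view columns 173, 203, 234, row ~205), the mixer at right with its dial at (324,238), and a button at (320,205). The racks stand close in front of and behind the rollers.

```bash
cat > meas.py <<'E'
from h import *
def ray(P,K,uv,z):
    d=P[:3,:3]@np.linalg.inv(K)@np.array([uv[0],uv[1],1.]); return P[:3,3]+d*(z-P[2,3])/d[2]
def rollers(c="top",z=0.02):
    im,P,K=shot(c)
    for d in ctrl.trace(c,"roller_1"):
        v,u=np.nonzero(d["pixels"]); 
        w=np.array([ray(P,K,p,z)[:2] for p in np.c_[u,v]]); m=w.mean(0); U,S,V=np.linalg.svd(w-m,full_matrices=False)
        a=np.degrees(np.arctan2(V[0][1],V[0][0]))%180
        t=(w-m)@V[0]; n=(w-m)@V[1]
        print(c,"roller",round(d["conf"],2),"mean",np.round(m,4),"mid",np.round(m+V[0]*(t.max()+t.min())/2+V[1]*(n.max()+n.min())/2,4),"ax",round(a,1),"len",round(np.ptp(t),3),"w",round(np.ptp(n),3),len(u))
E
python3 - <<'E'
from meas import *
rollers("top"); rollers("scene")
from scipy.optimize import least_squares
obs=[]
M={"mixer":[(0,0)],"start_top":[(85,125)],"dial_grip":[(0,125)],"bay_1":[(-84,0),(-28,0),(28,0),(84,0)]}
for k in range(3):
  for c in("top","scene"):
    im,P,K=shot(c)
    for t in M:
      for d in ctrl.landmark_of(c,t):
        if d["conf"]<.35: continue
        obs.append((t,(P[:3,:3]@d["point"]+P[:3,3])[:2]))
p0=np.array([.542,-.284,np.radians(6.7)])
def T(p,m): m=np.array(m)/1000; c,s=np.cos(p[2]),np.sin(p[2]); return p[:2]+[c*m[0]-s*m[1],s*m[0]+c*m[1]]
pairs=[]
for t,w in obs:
    m=min(M[t],key=lambda m:np.linalg.norm(T(p0,m)-w))
    if np.linalg.norm(T(p0,m)-w)<.02: pairs.append((m,w))
f=least_squares(lambda p:np.concatenate([T(p,m)-w for m,w in pairs]),p0,loss="soft_l1",f_scale=.004)
print(len(pairs),f.x[:2],np.degrees(f.x[2]),"rms",np.sqrt(np.mean(f.fun**2)))
for n,m in(("dial",(0,125)),("start",(85,125)),("b1",(-84,0)),("b2",(-28,0)),("b3",(28,0)),("b4",(84,0))): print(n,np.round(T(f.x,m),4))
# projected overlay of the mixer model + crops
out=[]
for c,(r,cl,s) in {"top":((175,300),(290,420),5),"scene":((120,245),(270,430),4)}.items():
    im,P,K=shot(c); 
    im=im[r[0]:r[1],cl[0]:cl[1]]; im=cv2.resize(im,None,fx=s,fy=s,interpolation=cv2.INTER_CUBIC)
    def pr(x,y,z):
        w=np.r_[T(f.x,(x,y)),z]; q=K@(P[:3,:3].T@(w-P[:3,3])); q=q[:2]/q[2]; return tuple(int(v) for v in (q-[cl[0],r[0]]+.5)*s)
    for a,b in [((-118,84),(118,84)),((118,84),(118,166)),((118,166),(-118,166)),((-118,166),(-118,84))]: cv2.line(im,pr(*a,.055),pr(*b,.055),(0,255,0),1)
    for sy in(-70,70): cv2.line(im,pr(-118,sy,.082),pr(118,sy,.082),(0,0,255),1)
    cv2.circle(im,pr(0,125,.084),4,(0,0,255),1); cv2.imwrite(f"pics/ov_{c}.png",im)
E
```

```text
top roller 0.93 mean [0.6327 0.1537] mid [0.6313 0.1539] ax 165.2 len 0.146 w 0.028 433
top roller 0.72 mean [0.6405 0.2366] mid [0.6378 0.2367] ax 179.4 len 0.133 w 0.029 439
top roller 0.6 mean [0.6334 0.0754] mid [0.6359 0.0758] ax 178.5 len 0.144 w 0.027 442
scene roller 0.76 mean [0.6663 0.1481] mid [0.6692 0.1473] ax 161.4 len 0.07 w 0.03 313
scene roller 0.71 mean [0.6679 0.0779] mid [0.6363 0.0792] ax 177.1 len 0.144 w 0.031 303
scene roller 0.67 mean [0.6706 0.24  ] mid [0.6735 0.2401] ax 177.9 len 0.075 w 0.029 433
40 [ 0.54275109 -0.2826586 ] 6.820415627267525 rms 0.0024822793951208718
dial [ 0.5279 -0.1585]
start [ 0.6123 -0.1484]
b1 [ 0.4593 -0.2926]
b2 [ 0.5149 -0.286 ]
b3 [ 0.5706 -0.2793]
b4 [ 0.6262 -0.2727]
```

View pics/ov_top.png

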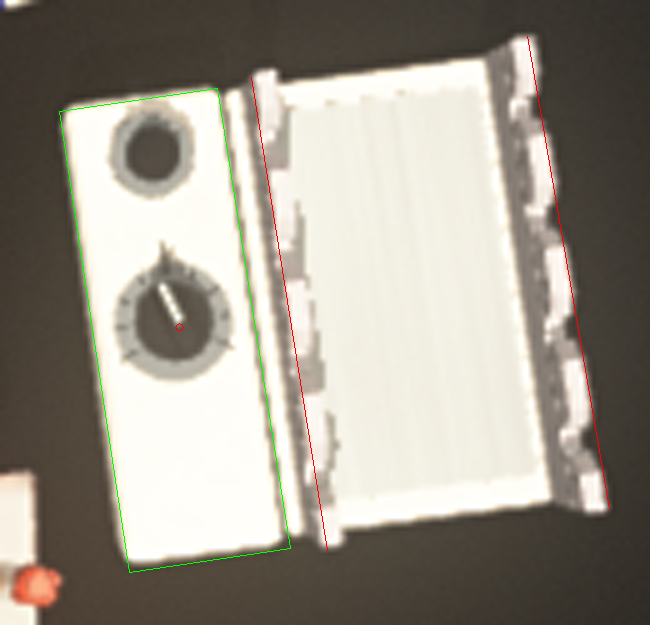

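The overlay fits to about 2 mm. The dial's pointer runs up-left from (180,322) to (162,285), which is about 26° in world yaw and so about 34 rpm.

```bash
cat > plan.py <<'E'
from h import *
import sys
def plan(pos,yaw,grip,step=.045,ang=8.,maxrows=20,show=True):
    """rows to bring TCP to pos, tool down with tool-y at yaw deg (mod 180 nearest if yaw is tuple)"""
    T=tool(); o=ctrl.get_obs()
    y=np.radians(yaw); ty=np.array([np.cos(y),np.sin(y),0]); tx=np.array([0,0,-1.]); Rg=np.c_[tx,ty,np.cross(tx,ty)]
    rv=R.from_matrix(T[:3,:3].T@Rg).as_rotvec(degrees=True); d=np.array(pos)-T[:3,3]
    n=int(max(1,np.ceil(np.linalg.norm(d)/step),np.ceil(np.linalg.norm(rv)/ang)))
    if n>maxrows: print("too many",n)
    R0=T[:3,:3]; rows=[]
    for k in range(n):
        Rk=R0@R.from_rotvec(rv*k/n,degrees=True).as_matrix()
        rows.append(np.r_[np.round(rv/n,1),np.round(Rk.T@d/n,4),grip])
    print("n",n,"q6",round(o["q"][5],2),"q1",round(o["q"][0],2),"dyaw(+=cw)",np.round(rv,1),"d",np.round(d,4),"yaw now",round(np.degrees(np.arctan2(T[1,1],T[0,1])),1))
    for i in range(0,n,10): print(", ".join(",".join(f"{v:g}" for v in r+0.) for r in rows[i:i+10]),"\n")
E
python3 - <<'E'
from plan import *
print(np.round(tool(),3).tolist())
plan([.2,.5,.32],-64,-1)
plan([.528,-.158,.3],-64,-1,.048)
E
```

```text
[[0.0, 0.332, 0.943, 0.191], [-0.0, 0.943, -0.332, 0.542], [-1.0, -0.0, 0.0, 0.231], [0.0, 0.0, 0.0, 1.0]]
n 17 q6 -0.21 q1 1.03 dyaw(+=cw) [134.6   0.   -0. ] d [ 0.0089 -0.0423  0.0887] yaw now 70.6
7.9,0,0,-0.0052,-0.0022,0.0013,-1, 7.9,0,0,-0.0052,-0.002,0.0016,-1, 7.9,0,0,-0.0052,-0.0017,0.0019,-1, 7.9,0,0,-0.0052,-0.0015,0.0021,-1, 7.9,0,0,-0.0052,-0.0012,0.0023,-1, 7.9,0,0,-0.0052,-0.0008,0.0024,-1, 7.9,0,0,-0.0052,-0.0005,0.0025,-1, 7.9,0,0,-0.0052,-0.0001,0.0025,-1, 7.9,0,0,-0.0052,0.0002,0.0025,-1, 7.9,0,0,-0.0052,0.0006,0.0025,-1 

7.9,0,0,-0.0052,0.0009,0.0024,-1, 7.9,0,0,-0.0052,0.0012,0.0022,-1, 7.9,0,0,-0.0052,0.0015,0.0021,-1, 7.9,0,0,-0.0052,0.0018,0.0018,-1, 7.9,0,0,-0.0052,0.002,0.0016,-1, 7.9,0,0,-0.0052,0.0022,0.0013,-1, 7.9,0,0,-0.0052,0.0024,0.001,-1 

n 17 q6 -0.21 q1 1.03 dyaw(+=cw) [134.6   0.   -0. ] d [ 0.3369 -0.7003  0.0687] yaw now 70.6
7.9,0,0,-0.004,-0.0323,0.0324,-1, 7.9,0,0,-0.004,-0.0275,0.0365,-1, 7.9,0,0,-0.004,-0.0222,0.04,-1, 7.9,0,0,-0.004,-0.0165,0.0426,-1, 7.9,0,0,-0.004,-0.0105,0.0445,-1, 7.9,0,0,-0.004,-0.0042,0.0455,-1, 7.9,0,0,-0.004,0.0021,0.0457,-1, 7.9,0,0,-0.004,0.0083,0.0449,-1, 7.9,0,0,-0.004,0.0145,0.0434,-1, 7.9,0,0,-0.004,0.0203,0.041,-1 

7.9,0,0,-0.004,0.0257,0.0378,-1, 7.9,0,0,-0.004,0.0307,0.0339,-1, 7.9,0,0,-0.004,0.0351,0.0293,-1, 7.9,0,0,-0.004,0.0388,0.0242,-1, 7.9,0,0,-0.004,0.0417,0.0186,-1, 7.9,0,0,-0.004,0.0439,0.0127,-1, 7.9,0,0,-0.004,0.0452,0.0065,-1
```

>>> carry_out(
  motion=[7.9,0,0,-0.006,-0.032,0.032,-1,7.9,0,0,-0.006,-0.0275,0.0365,-1,7.9,0,0,-0.006,-0.022,0.04,-1,7.9,0,0,-0.006,-0.0165,0.0425,-1,7.9,0,0,-0.004,-0.0105,0.0445,-1,7.9,0,0,-0.004,-0.004,0.0455,-1,7.9,0,0,-0.004,0.002,0.0455,-1,7.9,0,0,-0.004,0.008,0.045,-1,7.9,0,0,-0.004,0.0145,0.0435,-1,7.9,0,0,-0.004,0.02,0.041,-1],
)

```text
time_s: 4.0
eef_pos: [0.3845, 0.1171, 0.2811]
eef_rot: [0.451, 0.547, 0.45, -0.543]
wrist_force: [1.3, 0.8, -0.7]
opening: 0.999
```

>>> carry_out(
  motion=[7.9,0,0,-0.002,0.0255,0.038,-1,7.9,0,0,-0.002,0.0305,0.034,-1,7.9,0,0,-0.002,0.035,0.0295,-1,7.9,0,0,-0.002,0.039,0.024,-1,7.9,0,0,-0.002,0.0415,0.0185,-1,7.9,0,0,-0.002,0.044,0.0125,-1,7.9,0,0,0,0.045,0.0065,-1,0,0,0,0,0,0,-1],
)

```text
time_s: 4.8
eef_pos: [0.5102, -0.1981, 0.297]
eef_rot: [0.129, 0.7, 0.126, -0.691]
wrist_force: [0.1, 0.9, 0.7]
opening: 1.002
```

```bash
python3 - <<'E'
from plan import *
plan([.528,-.158,.26],-64,-1,.048)
im,P,K=shot("wrist","w1"); lm("wrist",P,("dial_grip","start_top","mixer","bay_1"))
E
```

```text
n 2 q6 0.62 q1 -0.59 dyaw(+=cw) [-5.2 -0.7 -0.4] d [ 0.0178  0.0401 -0.037 ] yaw now -69.2
-2.6,-0.3,-0.2,0.0186,-0.0157,-0.0152,-1, -2.6,-0.3,-0.2,0.0185,-0.0149,-0.016,-1 

wrist dial_grip 0.92 [ 0.5308 -0.1591  0.075 ]
wrist start_top 0.61 [ 0.6144 -0.1478  0.0769]
wrist mixer 0.64 [ 0.5433 -0.2842  0.0035]
wrist mixer 0.31 [ 0.4619 -0.292   0.0654]
wrist bay_1 0.96 [ 0.4629 -0.2935  0.0672]
wrist bay_1 0.92 [ 0.6228 -0.2752  0.0637]
wrist bay_1 0.9 [ 0.5212 -0.2879  0.0674]
wrist bay_1 0.65 [ 0.5723 -0.284   0.0649]
```

View pics/w1.png

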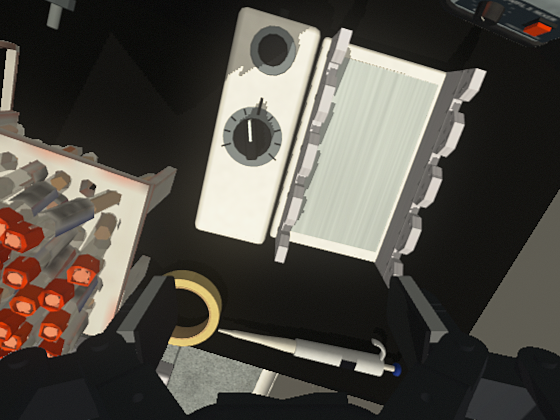

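Wrist view: pointer from (250,122) to (252,143). Housing corners are near (243,8), (322,29), (196,230) and (266,244). All four bays are clear.

```bash
python3 - <<'E'
from meas import *
im,P,K=shot("wrist")
a,b=[ray(P,K,p,.084) for p in((250,122),(252,143))]
print("pointer",np.round(a,4),np.round(b,4),"ang",np.degrees(np.arctan2(*(a-b)[1::-1])))
# white line, fine
g=cv2.cvtColor(im,cv2.COLOR_BGR2GRAY); m=np.zeros_like(g); cv2.circle(m,(251,136),20,255,-1)
m=((g>140)&(m>0)).astype(np.uint8); n,l,s,c=cv2.connectedComponentsWithStats(m); k=1+np.argmax(s[1:,4]); print(s[k],c[k])
v,u=np.nonzero(l==k); w=np.array([ray(P,K,p,.084)[:2] for p in np.c_[u,v]]); V=np.linalg.svd(w-w.mean(0),full_matrices=False)[2][0]; t=(w-w.mean(0))@V
print("line mean",w.mean(0),"ang",np.degrees(np.arctan2(V[1],V[0])),"len",np.ptp(t))
# housing top mask
d=max(ctrl.trace("wrist","mixer"),key=lambda d:d["conf"])
h=((g>150)).astype(np.uint8); n,l,s,c=cv2.connectedComponentsWithStats(h); k=l[100,220]; pts=np.argwhere(l==k)[:,::-1].astype(np.float32)
W=np.array([ray(P,K,p,.055)[:2] for p in pts],np.float32)*1000; print("housing rect",s[k],cv2.minAreaRect(W))
# disc on housing: dark outline ellipse grey ring centre
m=np.zeros_like(g); cv2.circle(m,(252,136),40,255,-1); r=((g<150)&(m>0)).astype(np.uint8); r=cv2.morphologyEx(r,cv2.MORPH_OPEN,np.ones((9,9))); v,u=np.nonzero(r); print("ring c",u.mean(),v.mean(),ray(P,K,(u.mean(),v.mean()),.06)[:2])
E
```

```text
pointer [ 0.5455 -0.1464  0.084 ] [ 0.5275 -0.155   0.084 ] ang 25.47254115265672
[233 116  20  40 159] [240.1572327  136.13207547]
line mean [ 0.52943067 -0.1421008 ] ang -168.48669245946024 len 0.03773657333104356
housing rect [     0      0    560    420 187543] ((425.4737243652344, -227.13272094726562), (506.2635498046875, 755.3952026367188), 20.994043350219727)
ring c 262.6570228651423 138.76621558562763 [ 0.53198542 -0.16318623]
```

```bash
python3 - <<'E'
from plan import *
plan([.529,-.158,.12],-64.5,0,.03)
E
```

```text
n 7 q6 0.61 q1 -0.58 dyaw(+=cw) [-4.1 -0.7 -0.4] d [ 0.0198  0.0337 -0.178 ] yaw now -68.6
-0.6,-0.1,-0.1,0.0255,-0.0036,-0.0041,0, -0.6,-0.1,-0.1,0.0255,-0.0035,-0.0041,0, -0.6,-0.1,-0.1,0.0254,-0.0035,-0.0042,0, -0.6,-0.1,-0.1,0.0254,-0.0034,-0.0043,0, -0.6,-0.1,-0.1,0.0254,-0.0033,-0.0044,0, -0.6,-0.1,-0.1,0.0254,-0.0033,-0.0045,0, -0.6,-0.1,-0.1,0.0254,-0.0032,-0.0045,0
```

>>> carry_out(
  motion=[-0.6,-0.1,-0.1,0.0255,-0.0035,-0.0042,0,-0.6,-0.1,-0.1,0.0255,-0.0035,-0.0042,0,-0.6,-0.1,-0.1,0.0255,-0.0035,-0.0042,0,-0.6,-0.1,-0.1,0.0255,-0.0035,-0.0042,0,-0.6,-0.1,-0.1,0.0255,-0.0035,-0.0043,0,-0.6,-0.1,-0.1,0.0255,-0.0033,-0.0045,0,-0.6,-0.1,-0.1,0.025,-0.0033,-0.0045,0,0,0,0,0,0,0,0],
)

```text
time_s: 5.95
eef_pos: [0.5312, -0.1487, 0.1202]
eef_rot: [0.164, 0.69, 0.163, -0.686]
wrist_force: [-0.4, 0.4, 0.7]
opening: 0.504
```

```bash
python3 - <<'E'
from plan import *
plan([.529,-.158,.068],-64.5,0,.015)
im,P,K=shot("wrist","w2"); lm("wrist",P,("dial_grip","start_top"))
E
```

```text
n 4 q6 0.61 q1 -0.49 dyaw(+=cw) [ 1.2 -0.4 -0.2] d [-0.0022 -0.0093 -0.0522] yaw now -63.3
0.3,-0.1,0,0.013,0.0018,0.0016,0, 0.3,-0.1,0,0.013,0.0018,0.0016,0, 0.3,-0.1,0,0.013,0.0018,0.0016,0, 0.3,-0.1,0,0.013,0.0019,0.0015,0 

wrist dial_grip 0.97 [ 0.5287 -0.1572  0.074 ]
wrist start_top 0.87 [ 0.613  -0.1473  0.0769]
```

View pics/w2.png

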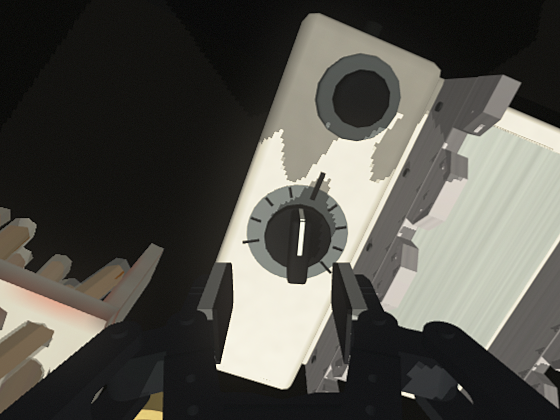

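The bar stands upright at (297,245), midway between the jaws, and the network agrees at (0.529, −0.157).

>>> carry_out(
  motion=[0.3,-0.1,0,0.013,0.0018,0.0015,0,0.3,-0.1,0,0.013,0.0018,0.0015,0,0.3,-0.1,0,0.013,0.0018,0.0015,0,0.3,-0.1,0,0.012,0.0018,0.0015,0,0,0,0,0,0,0,0,0,0,0,0,0,0,0],
)

```text
time_s: 6.7
eef_pos: [0.5344, -0.1639, 0.0735]
eef_rot: [0.159, 0.694, 0.149, -0.686]
wrist_force: [-0.3, 0.1, 0.9]
opening: 0.5
```

```bash
python3 - <<'E'
from plan import *
plan([.529,-.1572,.068],-64.5,0,.015)
print(ctrl.get_obs()["wrist_force"])
E
```

```text
n 1 q6 0.62 q1 -0.51 dyaw(+=cw) [-0.3 -0.4 -0.9] d [-0.0054  0.0067 -0.0055] yaw now -64.8
-0.3,-0.4,-0.9,0.0053,-0.0085,0.0021,0 

[-0.32568893  0.13899532  0.911148  ]
```

>>> carry_out(
  motion=[-0.1,-0.2,-0.4,0.0027,-0.0042,0.001,0,-0.1,-0.2,-0.4,0.0027,-0.0042,0.001,0,0,0,0,0,0,0,0],
)

```text
time_s: 7.0
eef_pos: [0.5289, -0.1567, 0.0679]
eef_rot: [0.156, 0.69, 0.155, -0.69]
wrist_force: [-0.2, 0.3, 0.1]
opening: 0.498
```

```bash
python3 - <<'E'
from plan import *
plan([.529,-.1572,.068],-64.5,0,.015)
print(ctrl.get_obs()["wrist_force"])
E
```

```text
n 1 q6 0.62 q1 -0.5 dyaw(+=cw) [-0.1 -0.  -0. ] d [ 0.0001 -0.0005  0.0001] yaw now -64.6
-0.1,0,0,-0.0001,0.0005,0.0001,0 

[-0.16442211  0.26736863  0.0977693 ]
```

>>> carry_out(
  motion=[0,0,0,0,0,0,1,0,0,0,0,0,0,1,0,0,0,0,0,0,1,0,0,0,0,0,0,1,0,0,0,0,0,0,1,0,0,0,0,0,0,1,0,0,0,0,0,0,1],
)

```text
time_s: 7.7
eef_pos: [0.5307, -0.1591, 0.0689]
eef_rot: [0.158, 0.691, 0.153, -0.688]
wrist_force: [-0.0, -0.8, -1.5]
opening: 0.109
```

>>> carry_out(
  motion=[-6,0,0,0,0,0,1,-6,0,0,0,0,0,1,-6,0,0,0,0,0,1,-6,0,0,0,0,0,1,-6,0,0,0,0,0,1,0,0,0,0,0,0,1],
)

```text
time_s: 8.3
eef_pos: [0.5307, -0.1592, 0.0689]
eef_rot: [0.338, 0.623, 0.332, -0.622]
wrist_force: [0.9, -1.8, -1.8]
opening: 0.107
```

```bash
python3 - <<'E'
from plan import *
plan([.529,-.1572,.068],30,1,.015)
o=ctrl.get_obs();print(o["wrist_force"],o["torque"])
E
```

```text
n 8 q6 0.08 q1 -0.5 dyaw(+=cw) [-63.4   0.4  -0.3] d [-0.0017  0.002  -0.0009] yaw now -33.4
-7.9,0,0,0.0001,-0.0003,-0.0001,1, -7.9,0,0,0.0001,-0.0003,-0.0001,1, -7.9,0,0,0.0001,-0.0003,-0.0002,1, -7.9,0,0,0.0001,-0.0003,-0.0002,1, -7.9,0,0,0.0001,-0.0002,-0.0002,1, -7.9,0,0,0.0001,-0.0002,-0.0003,1, -7.9,0,0,0.0001,-0.0001,-0.0003,1, -7.9,0,0,0.0001,-0.0001,-0.0003,1 

[ 0.87301906 -1.75142997 -1.83034579] [-0.00089932  0.00034751 -0.00183   ]
```

>>> carry_out(
  motion=[-6,0,0,0,0,0,1,-6,0,0,0,0,0,1,-6,0,0,0,0,0,1,-6,0,0,0,0,0,1,-6,0,0,0,0,0,1,-6,0,0,0,0,0,1,-6,0,0,0,0,0,1,-6,0,0,0,0,0,1,-6,0,0,0,0,0,1,-6,0,0,0,0,0,1],
)

```text
time_s: 9.3
eef_pos: [0.531, -0.1594, 0.069]
eef_rot: [0.606, 0.368, 0.6, -0.37]
wrist_force: [1.7, -1.6, -1.6]
opening: 0.105
```

>>> carry_out(
  motion=[-3,0,0,0,0,0,1,-3,0,0,0,0,0,1,-2,0,0,0,0,0,1,0,0,0,0,0,0,1],
)

```text
time_s: 9.7
eef_pos: [0.531, -0.1594, 0.069]
eef_rot: [0.63, 0.325, 0.624, -0.328]
wrist_force: [0.6, -0.9, -1.7]
opening: 0.112
```

```bash
python3 - <<'E'
from plan import *
plan([.5307,-.159,.068],36.8,1,.015)
o=ctrl.get_obs();print(o["wrist_force"],o["torque"])
E
```

```text
n 1 q6 -1.11 q1 -0.5 dyaw(+=cw) [-1.9  0.6  0. ] d [-0.0003  0.0004 -0.001 ] yaw now 34.9
-1.9,0.6,0,0.001,0,-0.0005,1 

[ 0.60907794 -0.87276948 -1.71918758] [-0.05911421  0.06665742  0.07416446]
```

>>> carry_out(
  motion=[-2,0,0,0,0,0,1,-2,0,0,0,0,0,1,0,0,0,0,0,0,1],
)

```text
time_s: 10.0
eef_pos: [0.531, -0.1594, 0.069]
eef_rot: [0.64, 0.307, 0.633, -0.309]
wrist_force: [0.5, -0.6, -1.9]
opening: 0.107
```

```bash
python3 - <<'E'
from plan import *
plan([.5307,-.159,.068],36.8,1,.015)
o=ctrl.get_obs();print(o["wrist_force"],o["torque"],o["opening"])
E
```

```text
n 1 q6 -1.17 q1 -0.5 dyaw(+=cw) [ 1.5  0.5 -0. ] d [-0.0003  0.0004 -0.001 ] yaw now 38.3
1.5,0.5,0,0.0009,0,-0.0006,1 

[ 0.49180855 -0.59609633 -1.94249001] [-0.13562432  0.1184524  -0.86032369] 0.10707667235785286
```

>>> carry_out(
  motion=[0,0,0,0,0,0,0,0,0,0,0,0,0,0,0,0,0,0,0,0,0,0,0,0,0,0,0,0,0,0,0,-0.02,0,0,0,0,0,0,-0.04,0,0,0,0,0,0,-0.04,0,0,0,0,0,0,-0.045,0,0,0,0,0,0,-0.045,0,0,-1,0,0,0,0,0,0,-1],
)

```text
time_s: 11.0
eef_pos: [0.5288, -0.1569, 0.2654]
eef_rot: [0.637, 0.308, 0.634, -0.311]
wrist_force: [0.6, -0.6, 0.5]
opening: 0.823
```

```bash
python3 - <<'E'
from meas import *
from plan import *
im,P,K=shot("wrist","w3"); lm("wrist",P,("dial_grip",))
rollers("top",.014)
im,P,K=shot("top"); lm("top",P,("roller_1",))
im,P,K=shot("scene","s3"); lm("scene",P,("roller_1",))
plan([.633,.0765,.25],88,-1,.045)
E
```

```text
wrist dial_grip 0.65 [ 0.5296 -0.1606  0.0757]
top roller 0.71 mean [0.6371 0.0757] mid [0.6351 0.0756] ax 178.2 len 0.153 w 0.028 478
top roller 0.71 mean [0.6306 0.1559] mid [0.6308 0.1559] ax 164.8 len 0.153 w 0.03 492
top roller 0.57 mean [0.64   0.2386] mid [0.6371 0.2386] ax 179.8 len 0.137 w 0.029 460
top roller_1 0.93 [0.6457 0.2394 0.0123]
top roller_1 0.83 [0.6336 0.0769 0.0183]
top roller_1 0.62 [0.6297 0.1553 0.0142]
scene roller_1 0.77 [0.6302 0.1563 0.0141]
scene roller_1 0.76 [0.6408 0.2413 0.0176]
scene roller_1 0.75 [0.6335 0.0802 0.0131]
n 7 q6 -1.17 q1 -0.5 dyaw(+=cw) [-49.9  -0.7   0.2] d [ 0.1081  0.2314 -0.006 ] yaw now 38.1
-7.1,-0.1,0,0.0007,0.0326,-0.0165,-1, -7.1,-0.1,0,0.0007,0.0343,-0.0123,-1, -7.1,-0.1,0,0.0007,0.0356,-0.008,-1, -7.1,-0.1,0,0.0007,0.0363,-0.0035,-1, -7.1,-0.1,0,0.0008,0.0365,0.0011,-1, -7.1,-0.1,0,0.0008,0.0361,0.0056,-1, -7.1,-0.1,0,0.0008,0.0351,0.01,-1
```

View pics/w3.png

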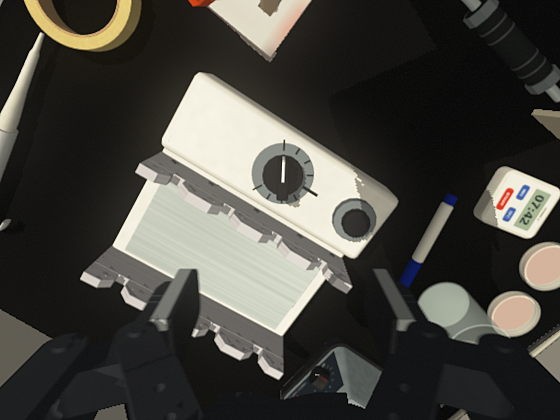

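The dial's pointer (283,158) is on the first tick, about 120° anticlockwise of the long one at (312,192), so it reads 0. Next is the first roller.

>>> carry_out(
  motion=[-7,-0.1,0,0,0.0325,-0.0165,-1,-7,-0.1,0,0,0.0345,-0.0125,-1,-7,-0.1,0,0,0.0355,-0.008,-1,-7,-0.1,0,0,0.0365,-0.0035,-1,-7,-0.1,0,0,0.0365,0.001,-1,-7,-0.1,0,0,0.036,0.0055,-1,-7,-0.1,0,0,0.035,0.01,-1,0,0,0,0,0,0,-1,0,0,0,0,0,0,-1],
)

```text
time_s: 12.3
eef_pos: [0.6327, 0.085, 0.2442]
eef_rot: [0.702, 0.007, 0.712, -0.008]
wrist_force: [0.5, 0.2, -0.0]
opening: 0.999
```

```bash
python3 - <<'E'
from meas import *
from plan import *
im,P,K=shot("wrist","w4"); lm("wrist",P,("roller_1",)); rollers("wrist",.014)
plan([.634,.0765,.08],88,-1,.025)
E
```

```text
wrist roller_1 0.88 [0.6317 0.0734 0.0158]
wrist roller_1 0.79 [0.6459 0.2343 0.0098]
wrist roller_1 0.58 [0.6323 0.1524 0.0149]
wrist roller 0.81 mean [0.6334 0.0738] mid [0.6359 0.0729] ax 178.4 len 0.156 w 0.03 3159
wrist roller 0.74 mean [0.6279 0.1546] mid [0.631  0.1538] ax 164.7 len 0.155 w 0.031 3222
wrist roller 0.61 mean [0.6397 0.2368] mid [0.6394 0.2367] ax 179.2 len 0.144 w 0.033 3261
n 7 q6 -1.6 q1 -0.05 dyaw(+=cw) [ 0.7 -0.8  0.1] d [ 0.0012 -0.0069 -0.1652] yaw now 88.7
0.1,-0.1,0,0.0236,-0.0009,0.0005,-1, 0.1,-0.1,0,0.0236,-0.0009,0.0005,-1, 0.1,-0.1,0,0.0236,-0.0009,0.0004,-1, 0.1,-0.1,0,0.0236,-0.0009,0.0004,-1, 0.1,-0.1,0,0.0236,-0.001,0.0003,-1, 0.1,-0.1,0,0.0236,-0.001,0.0003,-1, 0.1,-0.1,0,0.0236,-0.001,0.0003,-1
```

View pics/w4.png

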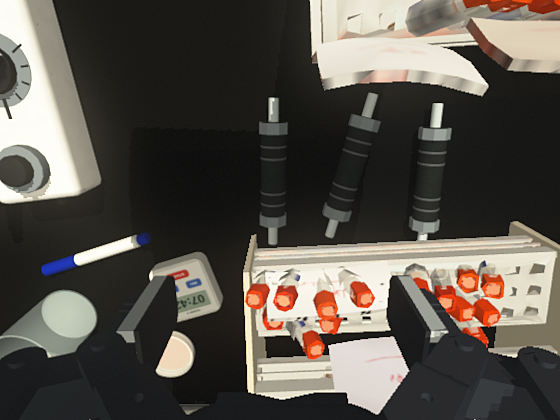

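The three rollers show clearly at columns 273, 355 and 432. The back rack's edge is at their far ends (row 240), and a card from the front rack is near row 85. I'll check how high those stand before descending.

```bash
python3 - <<'E'
from h import *
t=cv2.imread("pics/top1.png")[140:290,100:260]; s=cv2.imread("pics/s3.png")[190:345,130:290]
a=cv2.resize(t,(400,375),interpolation=cv2.INTER_CUBIC); b=cv2.resize(s,(390,375),interpolation=cv2.INTER_CUBIC)
cv2.imwrite("pics/cmp.png",np.hstack([a,b]))
E
```

```text
(no output)
```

View pics/cmp.png

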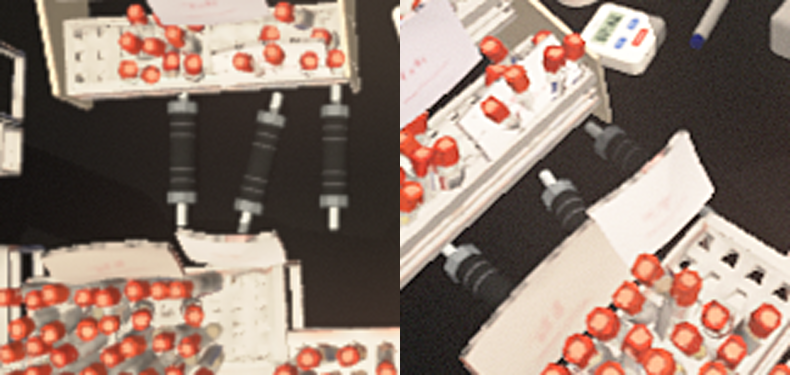

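```bash
python3 - <<'E'
from meas import *
_,Pt,Kt=shot("top"); _,Ps,Ks=shot("scene"); _,Pw,Kw=shot("wrist")
def tri(obs):
    A=[];b=[]
    for P,K,uv in obs:
        d=P[:3,:3]@np.linalg.inv(K)@np.r_[uv,1.]; d/=np.linalg.norm(d); M=np.eye(3)-np.outer(d,d); A.append(M); b.append(M@P[:3,3])
    x=np.linalg.lstsq(np.vstack(A),np.hstack(b),rcond=None)[0]; return x,[np.linalg.norm(M@x-c) for M,c in zip(A,b)]
f=lambda u,v:(100+u*.4,140+v*.4); g=lambda u,v:(130+(u-400)*160/390,190+v*155/375)
for n,t,s,w in(("right",f(280,236),g(685,130),(322,88)),("left",f(178,232),g(590,210),(487,95))): print(n,*tri([(Pt,Kt,t),(Ps,Ks,s),(Pw,Kw,w)]))
print("rack post right", *tri([(Pt,Kt,f(352,88)),(Ps,Ks,g(608,120)),(Pw,Kw,(247,270))]))
print("rack front rail mid z.03/.06", ray(Pw,Kw,(360,245),.03), ray(Pw,Kw,(360,245),.06))
E
```

```text
right [0.55036444 0.10679588 0.17100379] [np.float64(0.002455418739589307), np.float64(0.00042286323952206006), np.float64(0.002744130633030698)]
left [0.55570784 0.19808855 0.17487178] [np.float64(0.0016152207563510333), np.float64(0.0019946757605534046), np.float64(0.003458895441143266)]
rack post right [0.71488327 0.05088837 0.02255821] [np.float64(0.009093036786901489), np.float64(0.017557997932191857), np.float64(0.025769376474648067)]
rack front rail mid z.03/.06 [0.71169831 0.1635982  0.03      ] [0.69858546 0.15707188 0.06      ]
```

```bash
python3 - <<'E'
from meas import *
_,Pt,Kt=shot("top"); _,Pw,Kw=shot("wrist")
def tri(obs):
    A=[];b=[]
    for P,K,uv in obs:
        d=P[:3,:3]@np.linalg.inv(K)@np.r_[uv,1.]; d/=np.linalg.norm(d); M=np.eye(3)-np.outer(d,d); A.append(M); b.append(M@P[:3,3])
    x=np.linalg.lstsq(np.vstack(A),np.hstack(b),rcond=None)[0]; return np.round(x,3),np.round([np.linalg.norm(M@x-c) for M,c in zip(A,b)],4)
f=lambda u,v:(100+u*.4,140+v*.4)
for t,w in(((335,57),(257,297)),((316,62),(285,298)),((273,55),(326,303)),((243,62),(362,293))): print(*tri([(Pt,Kt,f(*t)),(Pw,Kw,w)]))
print("cam", (np.linalg.inv(tool())@Pw)[:3].round(3).tolist())
from plan import *
plan([.634,.0745,.09],88,-1,.025)
E
```

```text
[0.722 0.06  0.113] [0.0004 0.0004]
[0.718 0.081 0.121] [0.003 0.003]
[0.724 0.119 0.121] [0.0009 0.0009]
[0.72  0.15  0.113] [0.0006 0.0006]
cam [[0.001, -0.312, 0.95, -0.143], [1.0, -0.001, -0.001, -0.0], [0.001, 0.95, 0.312, -0.08]]
n 7 q6 -1.6 q1 -0.05 dyaw(+=cw) [ 0.7 -0.7  0.1] d [ 0.0009 -0.0093 -0.1558] yaw now 88.7
0.1,-0.1,0,0.0223,-0.0013,0.0004,-1, 0.1,-0.1,0,0.0223,-0.0013,0.0004,-1, 0.1,-0.1,0,0.0223,-0.0013,0.0004,-1, 0.1,-0.1,0,0.0223,-0.0013,0.0003,-1, 0.1,-0.1,0,0.0223,-0.0013,0.0003,-1, 0.1,-0.1,0,0.0223,-0.0013,0.0002,-1, 0.1,-0.1,0,0.0223,-0.0013,0.0002,-1
```

Cap tops behind are at z ≈ 0.12 and the front card's top edge is at z ≈ 0.173, x ≈ 0.553, y 0.107–0.198. Roller 1 can be taken with this orientation. For the other two I'll use the half-turned one.

>>> carry_out(
  motion=[0.1,-0.1,0,0.022,-0.0013,0.0004,-1,0.1,-0.1,0,0.022,-0.0013,0.0004,-1,0.1,-0.1,0,0.022,-0.0013,0.0004,-1,0.1,-0.1,0,0.022,-0.0013,0.0003,-1,0.1,-0.1,0,0.022,-0.0013,0.0003,-1,0.1,-0.1,0,0.022,-0.0013,0.0002,-1,0.1,-0.1,0,0.022,-0.0013,0.0002,-1,0,0,0,0,0,0,-1,0,0,0,0,0,0,-1],
)

```text
time_s: 13.65
eef_pos: [0.6366, 0.0707, 0.0909]
eef_rot: [0.71, 0.013, 0.704, -0.015]
wrist_force: [0.6, -0.8, 0.6]
opening: 0.996
```

```bash
python3 - <<'E'
from meas import *
from plan import *
im,P,K=shot("wrist","w5"); lm("wrist",P,("roller_1",)); rollers("wrist",.014)
print(ctrl.get_obs()["wrist_force"])
plan([.634,.075,.03],88.3,-1,.012)
plan([.634,.075,.001],88.3,-1,.012)
E
```

```text
wrist roller_1 0.88 [0.6439 0.2337 0.0139]
wrist roller_1 0.7 [0.6345 0.0723 0.0141]
wrist roller_1 0.61 [0.6311 0.154  0.0142]
wrist roller 0.72 mean [0.6513 0.2344] mid [0.6437 0.2327] ax 4.5 len 0.147 w 0.036 7222
wrist roller 0.67 mean [0.6311 0.0745] mid [0.637  0.0743] ax 178.1 len 0.157 w 0.029 8076
wrist roller 0.59 mean [0.6238 0.156 ] mid [0.6315 0.154 ] ax 164.1 len 0.156 w 0.034 8860
[ 0.36129837 -0.27942489 -0.52186604]
n 6 q6 -1.6 q1 -0.07 dyaw(+=cw) [-0.6  0.5  0.1] d [-0.0032  0.004  -0.0618] yaw now 87.7
-0.1,0.1,0,0.0103,0.0007,-0.0007,-1, -0.1,0.1,0,0.0103,0.0007,-0.0006,-1, -0.1,0.1,0,0.0103,0.0007,-0.0006,-1, -0.1,0.1,0,0.0103,0.0007,-0.0006,-1, -0.1,0.1,0,0.0103,0.0007,-0.0006,-1, -0.1,0.1,0,0.0103,0.0007,-0.0006,-1 

n 8 q6 -1.6 q1 -0.07 dyaw(+=cw) [-0.6  0.5  0.1] d [-0.0032  0.004  -0.0908] yaw now 87.7
-0.1,0.1,0,0.0113,0.0005,-0.0005,-1, -0.1,0.1,0,0.0113,0.0005,-0.0005,-1, -0.1,0.1,0,0.0113,0.0005,-0.0005,-1, -0.1,0.1,0,0.0113,0.0005,-0.0005,-1, -0.1,0.1,0,0.0113,0.0005,-0.0005,-1, -0.1,0.1,0,0.0113,0.0005,-0.0005,-1, -0.1,0.1,0,0.0113,0.0005,-0.0004,-1, -0.1,0.1,0,0.0114,0.0005,-0.0004,-1
```

>>> carry_out(
  motion=[-0.1,0.1,0,0.011,0.0005,-0.0005,-0.4,-0.1,0.1,0,0.011,0.0005,-0.0005,-0.4,-0.1,0.1,0,0.011,0.0005,-0.0005,-0.4,-0.1,0.1,0,0.011,0.0005,-0.0005,-0.4,-0.1,0.1,0,0.011,0.0005,-0.0005,-0.4,-0.1,0.1,0,0.011,0.0005,-0.0005,-0.4,0,0,0,0.008,0.0005,-0.0004,-0.4,0,0,0,0.006,0.0005,-0.0004,-0.4,0,0,0,0.003,0,0,-0.4,0,0,0,0,0,0,-0.4],
)

```text
time_s: 14.85
eef_pos: [0.6339, 0.0755, 0.0019]
eef_rot: [0.707, 0.009, 0.708, -0.011]
wrist_force: [-1.0, -1.0, -0.2]
opening: 0.7
```

```bash
python3 - <<'E'
from plan import *
plan([.634,.0748,.002],88.3,-.4,.005)
E
```

```text
n 1 q6 -1.61 q1 -0.07 dyaw(+=cw) [ 0.1 -0.1  0.1] d [ 0.0001 -0.0007  0.0001] yaw now 88.4
0.1,-0.1,0.1,-0.0001,-0.0007,0.0002,-0.4
```

Close on it, then lift slowly.

>>> carry_out(
  motion=[0,0,0,0,0,0,1,0,0,0,0,0,0,1,0,0,0,0,0,0,1,0,0,0,0,0,0,1,0,0,0,0,0,0,1,0,0,0,0,0,0,1,0,0,0,0,0,0,1],
)

```text
time_s: 15.55
eef_pos: [0.635, 0.0754, 0.0036]
eef_rot: [0.707, 0.009, 0.707, -0.011]
wrist_force: [-1.0, 0.3, -1.0]
opening: 0.277
```

>>> carry_out(
  motion=[0,0,0,-0.01,0,0,1,0,0,0,-0.02,0,0,1,0,0,0,-0.03,0,0,1,0,0,0,-0.035,0,0,1,0,0,0,-0.035,0,0,1,0,0,0,-0.035,0,0,1,0,0,0,-0.035,0,0,1,0,0,0,-0.03,0,0,1,0,0,0,0,0,0,1],
)

```text
time_s: 16.45
eef_pos: [0.6334, 0.0762, 0.2465]
eef_rot: [0.707, 0.009, 0.707, -0.011]
wrist_force: [-0.7, 0.2, -0.7]
opening: 0.283
```

```bash
python3 - <<'E'
from plan import *
print(ctrl.get_obs()["wrist_force"])
plan([.626,-.2725,.23],6.8,1,.038,8)
E
```

```text
[-0.67046584  0.20250582 -0.66727908]
n 11 q6 -1.61 q1 -0.06 dyaw(+=cw) [81.6  0.1  0.1] d [-0.0074 -0.3487 -0.0165] yaw now 88.4
7.4,0,0,0.0016,-0.0317,0.0002,1, 7.4,0,0,0.0016,-0.0314,0.0043,1, 7.4,0,0,0.0016,-0.0306,0.0083,1, 7.4,0,0,0.0016,-0.0293,0.0122,1, 7.4,0,0,0.0016,-0.0274,0.0159,1, 7.4,0,0,0.0015,-0.0252,0.0193,1, 7.4,0,0,0.0015,-0.0225,0.0224,1, 7.4,0,0,0.0015,-0.0194,0.0251,1, 7.4,0,0,0.0015,-0.016,0.0274,1, 7.4,0,0,0.0015,-0.0123,0.0292,1 

7.4,0,0,0.0015,-0.0084,0.0306,1
```

>>> carry_out(
  motion=[7.4,0,0,0,-0.0315,0,1,7.4,0,0,0,-0.0315,0.0045,1,7.4,0,0,0,-0.0305,0.0085,1,7.4,0,0,0,-0.0295,0.012,1,7.4,0,0,0,-0.0275,0.016,1,7.4,0,0,0,-0.025,0.0195,1,7.4,0,0,0,-0.0225,0.0225,1,7.4,0,0,0,-0.0195,0.025,1,7.4,0,0,0,-0.016,0.0275,1,7.4,0,0,0,-0.0125,0.029,1],
)

```text
time_s: 17.45
eef_pos: [0.6165, -0.2452, 0.2412]
eef_rot: [0.547, 0.445, 0.552, -0.446]
wrist_force: [0.8, 0.1, -2.3]
opening: 0.289
```

>>> carry_out(
  motion=[7.4,0,0,0,-0.0085,0.0305,1,0,0,0,0,0,0,1,0,0,0,0,0,0,1],
)

```text
time_s: 17.75
eef_pos: [0.6116, -0.2821, 0.2374]
eef_rot: [0.512, 0.482, 0.52, -0.485]
wrist_force: [-0.3, 0.4, -1.9]
opening: 0.281
```

```bash
python3 - <<'E'
from meas import *
from plan import *
im,P,K=shot("wrist","w6"); lm("wrist",P,("roller_1","bay_1","dial_grip","start_top")); rollers("wrist",.24)
print(ctrl.get_obs()["opening"])
plan([.626,-.2725,.12],6.8,1,.03,8)
E
```

```text
wrist roller_1 0.55 [ 0.6089 -0.2859  0.246 ]
wrist bay_1 0.92 [ 0.5708 -0.2809  0.0651]
wrist bay_1 0.61 [ 0.5179 -0.2899  0.0668]
wrist bay_1 0.59 [ 0.4601 -0.2949  0.0613]
wrist dial_grip 0.6 [ 0.5271 -0.1601  0.074 ]
wrist dial_grip 0.5 [ 0.6078 -0.2816  0.2455]
wrist start_top 0.72 [ 0.6134 -0.1487  0.0769]
wrist roller 0.79 mean [ 0.6115 -0.2729] mid [ 0.6115 -0.2755] ax 93.6 len 0.14 w 0.032 17104
0.2761158905218609
n 4 q6 -0.67 q1 -0.6 dyaw(+=cw) [-2.9 -0.2  0.5] d [ 0.0134  0.0084 -0.1188] yaw now 3.9
-0.7,-0.1,0.1,0.0297,0.0037,-0.0017,1, -0.7,-0.1,0.1,0.0297,0.0037,-0.0017,1, -0.7,-0.1,0.1,0.0297,0.0037,-0.0017,1, -0.7,-0.1,0.1,0.0297,0.0036,-0.0017,1
```

View pics/w6.png

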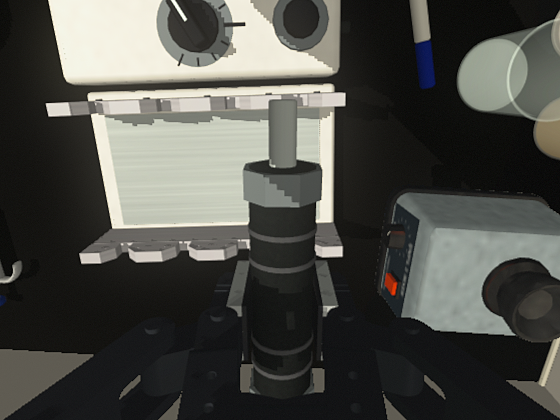

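The roller is held straight with its axle near bay 4, and bays 1–3 are seen empty. The dial still points at 0.

>>> carry_out(
  motion=[-0.7,-0.1,0.1,0.0295,0.0037,-0.0018,1,-0.7,-0.1,0.1,0.0295,0.0037,-0.0018,1,-0.7,-0.1,0.1,0.0295,0.0037,-0.0018,1,-0.7,-0.1,0.1,0.029,0.0037,-0.0018,1,0,0,0,0,0,0,1,0,0,0,0,0,0,1],
)

```text
time_s: 18.7
eef_pos: [0.6298, -0.2699, 0.1224]
eef_rot: [0.533, 0.467, 0.527, -0.469]
wrist_force: [0.4, -0.9, -0.6]
opening: 0.281
```

```bash
python3 - <<'E'
from meas import *
from plan import *
im,P,K=shot("wrist","w7"); lm("wrist",P,("roller_1","bay_1","dial_grip","start_top"))
plan([.627,-.272,.08],6.8,1,.015,8)
E
```

```text
wrist roller_1 0.55 [ 0.6254 -0.2724  0.1329]
wrist bay_1 0.73 [ 0.5744 -0.2824  0.0631]
wrist bay_1 0.62 [ 0.5179 -0.2866  0.0675]
n 3 q6 -0.7 q1 -0.58 dyaw(+=cw) [ 0.3  0.6 -0.4] d [-0.0032 -0.0012 -0.0436] yaw now 7.1
0.1,0.2,-0.1,0.0145,-0.0012,0.0001,1, 0.1,0.2,-0.1,0.0145,-0.0012,0.0002,1, 0.1,0.2,-0.1,0.0145,-0.0011,0.0002,1
```

View pics/w7.png

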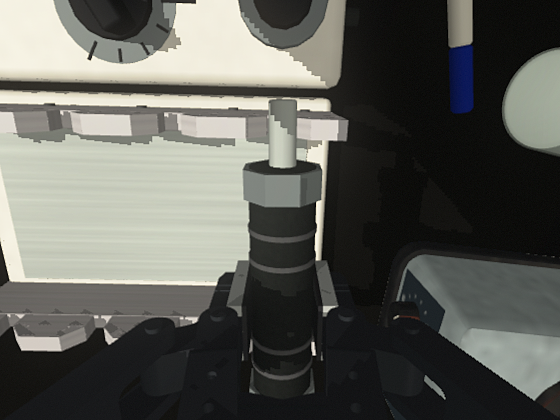

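The axle end (col 283) is over bay 4's slot (centre about col 278), so the planned −3 mm correction agrees.

>>> carry_out(
  motion=[0.1,0.2,-0.1,0.0145,-0.0012,0.0001,1,0.1,0.2,-0.1,0.0145,-0.0012,0.0002,1,0.1,0.2,-0.1,0.0135,-0.0011,0.0002,1,0,0,0,0,0,0,1,0,0,0,0,0,0,1],
)

```text
time_s: 19.45
eef_pos: [0.627, -0.2731, 0.0787]
eef_rot: [0.529, 0.471, 0.528, -0.469]
wrist_force: [0.1, 0.5, -0.7]
opening: 0.28
```

```bash
python3 - <<'E'
from plan import *
print(ctrl.get_obs()["wrist_force"])
plan([.627,-.272,.056],6.8,1,.005,8)
E
```

```text
[ 0.06353687  0.50528333 -0.71925348]
n 5 q6 -0.7 q1 -0.58 dyaw(+=cw) [-0.1 -0.  -0.1] d [-0.      0.0011 -0.0227] yaw now 6.7
0,0,0,0.0045,0,-0.0002,1, 0,0,0,0.0045,0,-0.0002,1, 0,0,0,0.0045,0,-0.0002,1, 0,0,0,0.0045,0,-0.0002,1, 0,0,0,0.0045,0,-0.0002,1
```

>>> carry_out(
  motion=[0,0,0,0.0045,0,-0.0002,1,0,0,0,0.0045,0,-0.0002,1,0,0,0,0.004,0,-0.0002,1,0,0,0,0,0,0,1],
)

```text
time_s: 19.85
eef_pos: [0.6272, -0.2725, 0.0649]
eef_rot: [0.529, 0.471, 0.528, -0.469]
wrist_force: [-0.4, 0.2, -2.3]
opening: 0.28
```

>>> carry_out(
  motion=[0,0,0,0.003,0,0,1,0,0,0,0.003,0,0,1,0,0,0,0.002,0,0,1,0,0,0,0,0,0,1],
)

```text
time_s: 20.25
eef_pos: [0.6271, -0.2729, 0.0569]
eef_rot: [0.529, 0.47, 0.528, -0.469]
wrist_force: [0.5, 0.5, -0.7]
opening: 0.278
```

```bash
python3 - <<'E'
from plan import *
o=ctrl.get_obs(); print(o["wrist_force"],o["torque"])
plan([.627,-.272,.053],6.8,1,.005,8)
E
```

```text
[ 0.54465151  0.51434208 -0.70616898] [ 0.0407176   0.01205793 -0.08378682]
n 1 q6 -0.7 q1 -0.58 dyaw(+=cw) [-0.1  0.  -0.1] d [-0.0001  0.0009 -0.0039] yaw now 6.7
-0.1,0,-0.1,0.0039,0,-0.0009,1
```

>>> carry_out(
  motion=[0,0,0,0.002,0,0,1,0,0,0,0.001,0,0,1,0,0,0,0,0,0,0.2,0,0,0,0,0,0,0.2,0,0,0,0,0,0,0.2,0,0,0,0,0,0,0.2,0,0,0,-0.005,0,0,0.2,0,0,0,-0.01,0,0,0.2,0,0,0,-0.02,0,0,0.2,0,0,0,-0.03,0,0,0.2],
)

```text
time_s: 21.25
eef_pos: [0.6256, -0.2715, 0.1184]
eef_rot: [0.527, 0.47, 0.53, -0.469]
wrist_force: [1.0, 0.3, -0.1]
opening: 0.399
```

>>> carry_out(
  motion=[0,0,0,-0.045,0,0,-0.2,0,0,0,-0.045,0,0,-0.2,0,0,0,-0.03,0,0,-0.2,0,0,0,0,0,0,-0.2],
)

```text
time_s: 21.65
eef_pos: [0.6274, -0.2728, 0.2521]
eef_rot: [0.531, 0.471, 0.526, -0.469]
wrist_force: [0.4, -0.1, 1.3]
opening: 0.602
```

```bash
python3 - <<'E'
from meas import *
from plan import *
im,P,K=shot("wrist","w8"); lm("wrist",P,("roller_1","bay_1")); rollers("wrist",.068)
im,P,K=shot("top","t8"); lm("top",P,("roller_1",)); rollers("top",.014)
plan([.6,.154,.27],-105,-.4,.04,8)
E
```

```text
wrist roller_1 0.9 [ 0.6248 -0.2776  0.0657]
wrist bay_1 0.96 [ 0.5726 -0.2803  0.0675]
wrist bay_1 0.95 [ 0.6258 -0.2762  0.0642]
wrist bay_1 0.73 [ 0.517  -0.2861  0.0686]
wrist bay_1 0.72 [ 0.461  -0.2912  0.0653]
wrist roller 0.69 mean [ 0.5393 -0.2319] mid [ 0.5447 -0.2517] ax 73.6 len 0.299 w 0.291 58961
wrist roller 0.62 mean [ 0.6261 -0.2706] mid [ 0.6267 -0.2743] ax 96.4 len 0.154 w 0.028 4012
wrist roller 0.45 mean [ 0.5316 -0.159 ] mid [ 0.5299 -0.158 ] ax 136.6 len 0.046 w 0.038 2214
top roller_1 0.97 [0.6331 0.1525 0.0127]
top roller_1 0.57 [0.6441 0.2406 0.0126]
top roller_1 0.56 [ 0.624  -0.2723  0.0689]
top roller 0.97 mean [0.6503 0.2385] mid [0.6491 0.2383] ax 179.8 len 0.113 w 0.03 391
top roller 0.64 mean [0.6342 0.1549] mid [0.6333 0.1553] ax 164.9 len 0.149 w 0.03 456
top roller 0.59 mean [ 0.5568 -0.1983] mid [ 0.5569 -0.2305] ax 105.9 len 0.274 w 0.242 3999
top roller 0.47 mean [ 0.6297 -0.2433] mid [ 0.6288 -0.2412] ax 103.6 len 0.073 w 0.032 237
n 14 q6 -0.7 q1 -0.58 dyaw(+=cw) [111.7   0.    0.5] d [-0.0245  0.425   0.0273] yaw now 6.7
8,0,0,-0.0018,0.0018,-0.0304,-0.4, 8,0,0,-0.0018,-0.0024,-0.0303,-0.4, 8,0,0,-0.0018,-0.0066,-0.0297,-0.4, 8,0,0,-0.0018,-0.0107,-0.0285,-0.4, 8,0,0,-0.0018,-0.0145,-0.0267,-0.4, 8,0,0,-0.0018,-0.0181,-0.0245,-0.4, 8,0,0,-0.0018,-0.0213,-0.0217,-0.4, 8,0,0,-0.0018,-0.0241,-0.0185,-0.4, 8,0,0,-0.0018,-0.0264,-0.015,-0.4, 8,0,0,-0.0019,-0.0283,-0.0112,-0.4 

8,0,0,-0.0019,-0.0296,-0.0072,-0.4, 8,0,0,-0.0019,-0.0303,-0.003,-0.4, 8,0,0,-0.0019,-0.0304,0.0012,-0.4, 8,0,0,-0.0019,-0.0299,0.0054,-0.4
```

View pics/w8.png

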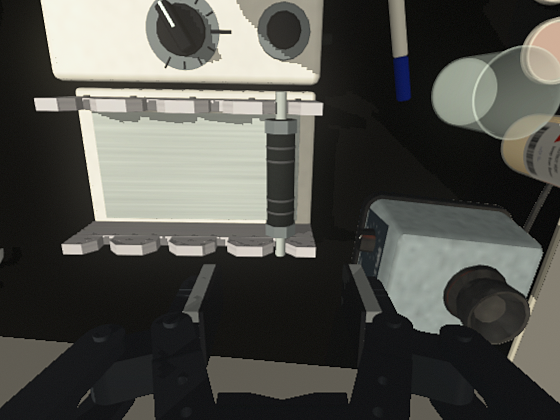

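Roller one sits in bay 4 (col 280), with both axles down in the slots and its centre height read as 0.066. On to roller two.

>>> carry_out(
  motion=[8,0,0,-0.001,0.004,-0.0304,-0.4,8,0,0,-0.001,0,-0.0305,-0.4,8,0,0,-0.001,-0.0045,-0.03,-0.4,8,0,0,-0.001,-0.009,-0.029,-0.4,8,0,0,-0.001,-0.013,-0.0275,-0.4,8,0,0,-0.001,-0.0165,-0.0255,-0.4,8,0,0,-0.001,-0.02,-0.023,-0.4,8,0,0,-0.001,-0.023,-0.02,-0.4,8,0,0,-0.001,-0.0255,-0.0165,-0.4,8,0,0,-0.001,-0.0275,-0.013,-0.4],
)

```text
time_s: 23.1
eef_pos: [0.6318, 0.0399, 0.2466]
eef_rot: [-0.077, -0.697, -0.084, 0.708]
wrist_force: [-0.2, 0.0, 0.4]
opening: 0.698
```

>>> carry_out(
  motion=[8,0,0,0,-0.029,-0.009,-0.4,8,0,0,0,-0.03,-0.0045,-0.4,8,0,0,0,-0.0305,0,-0.4,8,0,0,0,-0.03,0.004,-0.4,0,0,0,0,0,0,-0.4,0,0,0,0,0,0,-0.4],
)

```text
time_s: 23.7
eef_pos: [0.6382, 0.1705, 0.2434]
eef_rot: [0.125, -0.688, 0.122, 0.705]
wrist_force: [0.3, -0.2, -0.2]
opening: 0.704
```

```bash
python3 - <<'E'
from meas import *
from plan import *
im,P,K=shot("wrist","w9"); lm("wrist",P,("roller_1",)); rollers("wrist",.014)
plan([.632,.154,.11],-105,-.4,.02,8)
E
```

```text
wrist roller_1 0.88 [0.6298 0.1509 0.0118]
wrist roller_1 0.65 [0.6444 0.2339 0.0095]
wrist roller 0.89 mean [0.6335 0.154 ] mid [0.6295 0.1553] ax 165.1 len 0.154 w 0.028 3128
wrist roller 0.77 mean [0.6427 0.2373] mid [0.6342 0.2375] ax 179.0 len 0.136 w 0.031 2923
n 7 q6 2.0 q1 0.07 dyaw(+=cw) [-5.3  1.3  0.1] d [-0.0066 -0.015  -0.1339] yaw now -110.3
-0.8,0.2,0,0.0191,0.0024,-0.0003,-0.4, -0.8,0.2,0,0.0191,0.0024,-0.0002,-0.4, -0.8,0.2,0,0.0191,0.0024,-0.0001,-0.4, -0.8,0.2,0,0.0191,0.0024,0,-0.4, -0.8,0.2,0,0.0191,0.0023,0.0001,-0.4, -0.8,0.2,0,0.0191,0.0023,0.0002,-0.4, -0.8,0.2,0,0.0191,0.0023,0.0003,-0.4
```

>>> carry_out(
  motion=[-0.8,0.2,0,0.019,0.0024,-0.0003,-0.4,-0.8,0.2,0,0.019,0.0024,-0.0003,-0.4,-0.8,0.2,0,0.019,0.0024,-0.0002,-0.4,-0.8,0.2,0,0.019,0.0024,0,-0.4,-0.8,0.2,0,0.019,0.0024,0,-0.4,-0.8,0.2,0,0.019,0.0024,0,-0.4,-0.8,0.2,0,0.019,0.0024,0,-0.4,0,0,0,0,0,0,-0.4,0,0,0,0,0,0,-0.4],
)

```text
time_s: 24.8
eef_pos: [0.6359, 0.1424, 0.1096]
eef_rot: [-0.092, 0.704, -0.091, -0.698]
wrist_force: [0.2, -0.4, 0.5]
opening: 0.7
```

```bash
python3 - <<'E'
from meas import *
from plan import *
im,P,K=shot("wrist","w10"); lm("wrist",P,("roller_1",)); rollers("wrist",.014)
plan([.631,.154,.002],-105,-.4,.0125,8)
E
```

```text
wrist roller_1 0.76 [0.6435 0.2328 0.0132]
wrist roller_1 0.66 [0.6311 0.1521 0.0119]
wrist roller 0.82 mean [0.6528 0.2379] mid [0.6441 0.2392] ax 177.1 len 0.114 w 0.034 5626
wrist roller 0.66 mean [0.6347 0.1535] mid [0.6303 0.155 ] ax 164.6 len 0.157 w 0.028 6813
n 9 q6 1.87 q1 0.04 dyaw(+=cw) [ 0.1 -0.5  0.2] d [-0.0053  0.0109 -0.1084] yaw now -104.9
0,-0.1,0,0.012,-0.001,0.001,-0.4, 0,-0.1,0,0.012,-0.001,0.001,-0.4, 0,-0.1,0,0.012,-0.001,0.001,-0.4, 0,-0.1,0,0.012,-0.001,0.001,-0.4, 0,-0.1,0,0.012,-0.001,0.0009,-0.4, 0,-0.1,0,0.012,-0.001,0.0009,-0.4, 0,-0.1,0,0.012,-0.001,0.0009,-0.4, 0,-0.1,0,0.012,-0.001,0.0009,-0.4, 0,-0.1,0,0.012,-0.001,0.0009,-0.4
```

>>> carry_out(
  motion=[0,-0.1,0,0.011,-0.003,0.003,-0.4,0,-0.1,0,0.012,-0.003,0.003,-0.4,0,-0.1,0,0.012,-0.0015,0.0015,-0.4,0,-0.1,0,0.012,0,0,-0.4,0,-0.1,0,0.012,0,0,-0.4,0,0,0,0.012,0,0,-0.4,0,0,0,0.008,0,0,-0.4,0,0,0,0,0,0,-0.4],
)

```text
time_s: 25.8
eef_pos: [0.6307, 0.1541, 0.0243]
eef_rot: [0.092, -0.701, 0.09, 0.701]
wrist_force: [-0.2, 0.2, -0.1]
opening: 0.702
```

```bash
python3 - <<'E'
from plan import *
plan([.631,.154,.002],-105,-.4,.007,8)
print(ctrl.get_obs()["wrist_force"])
E
```

```text
n 4 q6 1.88 q1 0.06 dyaw(+=cw) [0.2 0.  0.2] d [ 0.0003 -0.0001 -0.0223] yaw now -104.8
0.1,0,0,0.0056,0,-0.0001,-0.4, 0.1,0,0,0.0056,0,-0.0001,-0.4, 0.1,0,0,0.0056,0,-0.0001,-0.4, 0.1,0,0,0.0056,0,-0.0001,-0.4 

[-0.19818505  0.19390352 -0.09936641]
```

>>> carry_out(
  motion=[0,0,0,0.0065,0,0,-0.4,0,0,0,0.0065,0,0,-0.4,0,0,0,0.006,0,0,-0.4,0,0,0,0.0025,0,0,-0.4,0,0,0,0,0,0,-0.4],
)

```text
time_s: 26.3
eef_pos: [0.6318, 0.154, 0.0019]
eef_rot: [-0.092, 0.702, -0.09, -0.701]
wrist_force: [0.5, -0.9, 0.6]
opening: 0.7
```

>>> carry_out(
  motion=[0,0,0,0,0,0,1,0,0,0,0,0,0,1,0,0,0,0,0,0,1,0,0,0,0,0,0,1,0,0,0,0,0,0,1,0,0,0,0,0,0,1,0,0,0,0,0,0,1],
)

```text
time_s: 27.0
eef_pos: [0.6322, 0.1541, 0.0027]
eef_rot: [-0.092, 0.702, -0.09, -0.7]
wrist_force: [-0.9, -0.7, 0.1]
opening: 0.284
```

>>> carry_out(
  motion=[0,0,0,-0.01,0,0,1,0,0,0,-0.02,0,0,1,0,0,0,-0.03,0,0,1,0,0,0,-0.035,0,0,1,0,0,0,-0.035,0,0,1,0,0,0,-0.035,0,0,1,0,0,0,-0.035,0,0,1,0,0,0,-0.035,0,0,1,0,0,0,0,0,0,1],
)

```text
time_s: 27.9
eef_pos: [0.6296, 0.1532, 0.2501]
eef_rot: [-0.092, 0.701, -0.09, -0.701]
wrist_force: [0.8, -0.4, -1.1]
opening: 0.277
```

```bash
python3 - <<'E'
from plan import *
print(ctrl.get_obs()["wrist_force"])
plan([.461,-.2915,.24],-173.2,1,.042,8)
E
```

```text
[ 0.76701745 -0.42714832 -1.06412036]
n 12 q6 1.88 q1 0.05 dyaw(+=cw) [68.4  0.1  0.2] d [-0.1686 -0.4447 -0.0101] yaw now -104.8
5.7,0,0,0.0007,0.0394,0.0041,1, 5.7,0,0,0.0007,0.0396,0.0002,1, 5.7,0,0,0.0007,0.0395,-0.0038,1, 5.7,0,0,0.0007,0.0389,-0.0077,1, 5.7,0,0,0.0007,0.0379,-0.0115,1, 5.7,0,0,0.0008,0.0366,-0.0152,1, 5.7,0,0,0.0008,0.0349,-0.0187,1, 5.7,0,0,0.0008,0.0329,-0.0221,1, 5.7,0,0,0.0008,0.0305,-0.0253,1, 5.7,0,0,0.0008,0.0279,-0.0282,1 

5.7,0,0,0.0008,0.0249,-0.0308,1, 5.7,0,0,0.0008,0.0217,-0.0331,1
```

>>> carry_out(
  motion=[5.7,0,0,0,0.0395,0.004,1,5.7,0,0,0,0.0395,0,1,5.7,0,0,0,0.0395,-0.004,1,5.7,0,0,0,0.039,-0.0075,1,5.7,0,0,0,0.038,-0.0115,1,5.7,0,0,0,0.0365,-0.015,1,5.7,0,0,0,0.035,-0.0185,1,5.7,0,0,0,0.033,-0.022,1,5.7,0,0,0,0.0305,-0.0255,1,5.7,0,0,0,0.028,-0.028,1],
)

```text
time_s: 28.9
eef_pos: [0.4758, -0.2214, 0.2444]
eef_rot: [0.425, -0.565, 0.421, 0.568]
wrist_force: [0.2, -0.6, -2.3]
opening: 0.282
```

>>> carry_out(
  motion=[5.7,0,0,0,0.022,-0.027,1,5.7,0,0,0,0.015,-0.022,1,0,0,0,0,0,0,1,0,0,0,0,0,0,1],
)

```text
time_s: 29.3
eef_pos: [0.4462, -0.2833, 0.2414]
eef_rot: [0.483, -0.515, 0.48, 0.521]
wrist_force: [0.2, 0.6, -2.1]
opening: 0.281
```

```bash
python3 - <<'E'
from meas import *
from plan import *
im,P,K=shot("wrist","w11"); lm("wrist",P,("roller_1","bay_1")); rollers("wrist",.25)
plan([.4605,-.2925,.12],-173.2,1,.02,8)
E
```

```text
wrist roller_1 0.97 [ 0.4474 -0.2861  0.2506]
wrist roller_1 0.95 [ 0.627  -0.277   0.0653]
wrist bay_1 0.9 [ 0.519  -0.2854  0.0655]
wrist bay_1 0.63 [ 0.5731 -0.2837  0.064 ]
wrist bay_1 0.55 [ 0.4581 -0.2946  0.0671]
wrist roller 0.72 mean [ 0.4477 -0.2946] mid [ 0.4476 -0.2914] ax 93.8 len 0.134 w 0.03 17078
wrist roller 0.58 mean [ 0.5265 -0.328 ] mid [ 0.5263 -0.326 ] ax 95.8 len 0.065 w 0.015 4973
wrist roller 0.51 mean [ 0.4934 -0.3217] mid [ 0.5055 -0.3211] ax 68.2 len 0.128 w 0.103 41565
n 7 q6 2.28 q1 -0.79 dyaw(+=cw) [-2.5  0.5 -0.1] d [ 0.0132 -0.0102 -0.122 ] yaw now -175.7
-0.4,0.1,0,0.0174,-0.0018,-0.0017,1, -0.4,0.1,0,0.0174,-0.0018,-0.0017,1, -0.4,0.1,0,0.0174,-0.0018,-0.0017,1, -0.4,0.1,0,0.0174,-0.0018,-0.0017,1, -0.4,0.1,0,0.0174,-0.0018,-0.0017,1, -0.4,0.1,0,0.0174,-0.0017,-0.0017,1, -0.4,0.1,0,0.0174,-0.0017,-0.0017,1
```

>>> carry_out(
  motion=[-0.6,0.1,0,0.012,-0.003,-0.003,1,-0.6,0.1,0,0.016,-0.003,-0.003,1,-0.6,0.1,0,0.018,-0.003,-0.003,1,-0.4,0.1,0,0.018,-0.0025,-0.002,1,-0.2,0,0,0.018,-0.001,-0.001,1,0,0,0,0.018,0,0,1,0,0,0,0.016,0,0,1,0,0,0,0.01,0,0,1,0,0,0,0,0,0,1,0,0,0,0,0,0,1],
)

```text
time_s: 30.55
eef_pos: [0.4649, -0.2876, 0.1056]
eef_rot: [0.465, -0.532, 0.465, 0.533]
wrist_force: [0.2, 0.6, -1.5]
opening: 0.281
```

```bash
python3 - <<'E'
from meas import *
from plan import *
im,P,K=shot("wrist","w12"); lm("wrist",P,("roller_1","bay_1")); 
plan([.4605,-.2925,.08],-173.2,1,.01,8)
E
```

```text
wrist roller_1 0.92 [ 0.4632 -0.289   0.1167]
wrist roller_1 0.3 [ 0.5198 -0.2894  0.0643]
wrist bay_1 0.86 [ 0.5727 -0.2829  0.0658]
wrist bay_1 0.7 [ 0.5203 -0.289   0.0632]
n 3 q6 2.24 q1 -0.77 dyaw(+=cw) [ 0.9  0.  -0.1] d [-0.0046 -0.0044 -0.0264] yaw now -172.3
0.3,0,0,0.0088,0.0017,-0.0013,1, 0.3,0,0,0.0088,0.0017,-0.0013,1, 0.3,0,0,0.0088,0.0017,-0.0013,1
```

View pics/w12.png

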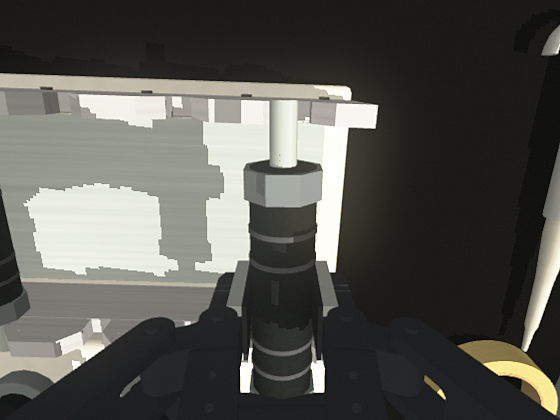

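The axle (col 284) is about 10–15 px left of bay 1's slot centre (about 297), in line with the planned +5 mm in tool y.

>>> carry_out(
  motion=[0.3,0,0,0.006,0.0025,-0.0015,1,0.3,0,0,0.008,0.0025,-0.0015,1,0.2,0,0,0.007,0.0004,-0.001,1,0,0,0,0.005,0,0,1,0,0,0,0,0,0,1,0,0,0,0,0,0,1],
)

```text
time_s: 31.3
eef_pos: [0.4605, -0.2944, 0.0798]
eef_rot: [-0.469, 0.53, -0.47, -0.528]
wrist_force: [0.1, -0.8, -1.1]
opening: 0.283
```

```bash
python3 - <<'E'
from plan import *
print(ctrl.get_obs()["wrist_force"])
plan([.4603,-.2925,.068],-173.2,1,.004,8)
im,P,K=shot("wrist","w13"); print(im.shape)
cv2.imwrite("pics/w13c.png",cv2.resize(im[80:230,150:430],None,fx=2.5,fy=2.5))
E
```

```text
[ 0.09670328 -0.77418385 -1.05264728]
n 3 q6 2.24 q1 -0.79 dyaw(+=cw) [ 0.  -0.1  0. ] d [-0.0002  0.0019 -0.0118] yaw now -173.2
0,0,0,0.0039,0,0.0007,1, 0,0,0,0.0039,0,0.0007,1, 0,0,0,0.0039,0,0.0007,1 

(420, 560, 3)
```

View pics/w13c.png

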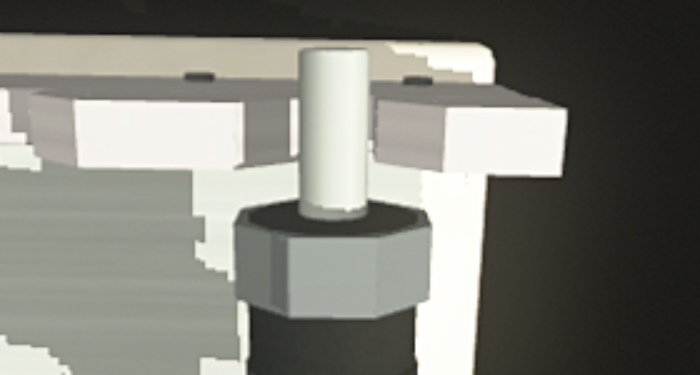

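Axle (col 333 of the crop) against the flare's centre (col ~340): about 1 mm off, to be corrected while going down.

>>> carry_out(
  motion=[0,0,0,0.004,0.0008,0.0005,1,0,0,0,0.004,0.0004,0.0005,1,0,0,0,0.004,0,0,1,0,0,0,0.003,0,0,1,0,0,0,0.003,0,0,1,0,0,0,0,0,0,1],
)

```text
time_s: 31.95
eef_pos: [0.4598, -0.2937, 0.0609]
eef_rot: [-0.469, 0.53, -0.47, -0.527]
wrist_force: [0.8, -0.2, -1.5]
opening: 0.278
```

```bash
python3 - <<'E'
from plan import *
o=ctrl.get_obs(); print(o["wrist_force"],o["torque"])
plan([.4597,-.2925,.055],-173.2,1,.004,8)
E
```

```text
[ 0.82448364 -0.21260092 -1.47329005] [ 0.09517245 -0.07490808 -0.0094948 ]
n 2 q6 2.24 q1 -0.79 dyaw(+=cw) [ 0.  -0.2  0.1] d [-0.0001  0.0012 -0.0059] yaw now -173.2
0,-0.1,0.1,0.0029,0,0.0006,1, 0,-0.1,0.1,0.0029,0,0.0006,1
```

>>> carry_out(
  motion=[0,0,0,0.003,0,0.0005,1,0,0,0,0.0025,0,0.0005,1,0,0,0,0.001,0,0,1,0,0,0,0,0,0,0.2,0,0,0,0,0,0,0.2,0,0,0,0,0,0,0.2,0,0,0,0,0,0,0.2,0,0,0,-0.005,0,0,0.2,0,0,0,-0.015,0,0,0.2,0,0,0,-0.03,0,0,0.2],
)

```text
time_s: 32.95
eef_pos: [0.4576, -0.2909, 0.1025]
eef_rot: [0.469, -0.528, 0.47, 0.53]
wrist_force: [0.6, -0.0, -0.0]
opening: 0.398
```

>>> carry_out(
  motion=[0,0,0,-0.045,0,0,-0.2,0,0,0,-0.045,0,0,-0.2,0,0,0,-0.045,0,0,-0.2,0,0,0,0,0,0,-0.2],
)

```text
time_s: 33.35
eef_pos: [0.4588, -0.2919, 0.248]
eef_rot: [-0.469, 0.53, -0.47, -0.528]
wrist_force: [0.8, -0.1, -0.3]
opening: 0.601
```

```bash
python3 - <<'E'
from meas import *
from plan import *
im,P,K=shot("wrist","w14"); lm("wrist",P,("roller_1","bay_1","dial_grip"))
im,P,K=shot("top","t14"); lm("top",P,("roller_1",)); rollers("top",.014)
im,P,K=shot("scene"); lm("scene",P,("roller_1",))
plan([.638,.238,.26],-91,-.4,.042,8)
E
```

```text
wrist roller_1 0.97 [ 0.6251 -0.2755  0.0631]
wrist roller_1 0.59 [ 0.4619 -0.2939  0.0639]
wrist bay_1 0.77 [ 0.518  -0.2887  0.0613]
wrist bay_1 0.64 [ 0.5711 -0.2834  0.0652]
top roller_1 0.82 [0.6447 0.2402 0.0146]
top roller_1 0.69 [ 0.4599 -0.2913  0.0633]
top roller_1 0.64 [ 0.6275 -0.2734  0.0702]
top roller 0.94 mean [ 0.6323 -0.2829] mid [ 0.6324 -0.2827] ax 96.4 len 0.156 w 0.028 497
top roller 0.85 mean [ 0.4549 -0.287 ] mid [ 0.4541 -0.2827] ax 95.2 len 0.124 w 0.029 421
top roller 0.71 mean [0.6434 0.2385] mid [0.6384 0.2375] ax 179.2 len 0.139 w 0.033 519
top roller 0.54 mean [ 0.5412 -0.2302] mid [ 0.5483 -0.2411] ax 120.2 len 0.325 w 0.299 7224
scene roller_1 0.79 [ 0.6266 -0.2735  0.0653]
scene roller_1 0.71 [0.6378 0.2351 0.016 ]
scene roller_1 0.55 [ 0.4574 -0.2896  0.0649]
n 14 q6 2.24 q1 -0.78 dyaw(+=cw) [-82.2   0.7  -0. ] d [0.1824 0.5268 0.0212] yaw now -173.2
-5.9,0.1,0,-0.0013,-0.0174,0.0358,-0.4, -5.9,0.1,0,-0.0014,-0.021,0.0339,-0.4, -5.9,0.1,0,-0.0014,-0.0243,0.0315,-0.4, -5.9,0.1,0,-0.0014,-0.0274,0.0289,-0.4, -5.9,0.1,0,-0.0015,-0.0302,0.0259,-0.4, -5.9,0.1,0,-0.0015,-0.0327,0.0227,-0.4, -5.9,0.1,0,-0.0015,-0.0349,0.0192,-0.4, -5.9,0.1,0,-0.0015,-0.0367,0.0156,-0.4, -5.9,0.1,0,-0.0015,-0.0381,0.0117,-0.4, -5.9,0.1,0,-0.0015,-0.0391,0.0078,-0.4 

-5.9,0.1,0,-0.0015,-0.0396,0.0037,-0.4, -5.9,0.1,0,-0.0015,-0.0398,-0.0003,-0.4, -5.9,0.1,0,-0.0015,-0.0396,-0.0044,-0.4, -5.9,0.1,0,-0.0015,-0.0389,-0.0084,-0.4
```

View pics/w14.png

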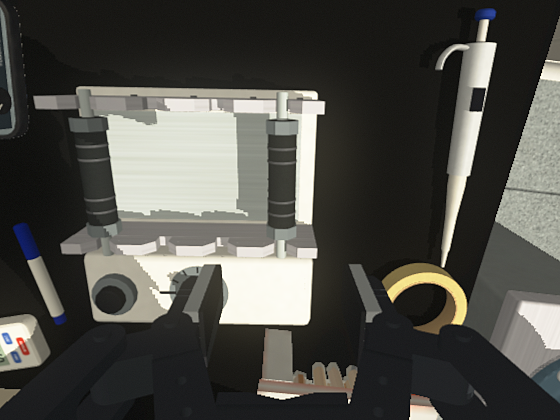

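Rollers in bays 1 (col 282) and 4 (col 95) both have their axles in the slots. The third roller is still at about (0.645, 0.238).

>>> carry_out(
  motion=[-5.9,0.1,0,-0.002,-0.0174,0.0358,-0.4,-5.9,0.1,0,-0.002,-0.021,0.034,-0.4,-5.9,0.1,0,-0.002,-0.0245,0.0315,-0.4,-5.9,0.1,0,-0.002,-0.0275,0.029,-0.4,-5.9,0.1,0,-0.002,-0.03,0.026,-0.4,-5.9,0.1,0,-0.002,-0.0325,0.0225,-0.4,-5.9,0.1,0,-0.002,-0.035,0.019,-0.4,-5.9,0.1,0,-0.0015,-0.0365,0.0155,-0.4,-5.9,0.1,0,-0.0015,-0.038,0.0115,-0.4,-5.9,0.1,0,-0.0015,-0.039,0.008,-0.4],
)

```text
time_s: 34.85
eef_pos: [0.5824, 0.098, 0.2526]
eef_rot: [0.136, -0.692, 0.14, 0.695]
wrist_force: [0.9, -0.8, -0.0]
opening: 0.699
```

>>> carry_out(
  motion=[-5.9,0.1,0,0,-0.0395,0.0035,-0.4,-5.9,0.1,0,0,-0.04,0,-0.4,-5.9,0.1,0,0,-0.035,-0.004,-0.4,-3,0,0,0,-0.02,-0.004,-0.4,0,0,0,0,0,0,-0.4,0,0,0,0,0,0,-0.4],
)

```text
time_s: 35.45
eef_pos: [0.6211, 0.239, 0.2475]
eef_rot: [0.0, -0.706, 0.005, 0.709]
wrist_force: [-0.6, -0.4, 0.0]
opening: 0.7
```

```bash
python3 - <<'E'
from meas import *
from plan import *
im,P,K=shot("wrist","w15"); lm("wrist",P,("roller_1",)); rollers("wrist",.014)
plan([.644,.238,.12],-91,-.4,.018,8)
E
```

```text
wrist roller_1 0.56 [0.6433 0.2372 0.0101]
wrist roller 0.59 mean [0.6431 0.2373] mid [0.6353 0.2375] ax 179.0 len 0.136 w 0.028 3019
n 8 q6 1.77 q1 0.19 dyaw(+=cw) [ 0.5  0.2 -0.3] d [ 0.0226  0.0003 -0.1283] yaw now -90.5
0.1,0,0,0.016,-0.0002,-0.0029,-0.4, 0.1,0,0,0.016,-0.0001,-0.0029,-0.4, 0.1,0,0,0.016,-0.0001,-0.0029,-0.4, 0.1,0,0,0.016,-0.0001,-0.0029,-0.4, 0.1,0,0,0.016,-0.0001,-0.0029,-0.4, 0.1,0,0,0.016,-0.0001,-0.0028,-0.4, 0.1,0,0,0.016,-0.0001,-0.0028,-0.4, 0.1,0,0,0.016,-0.0001,-0.0028,-0.4
```

View pics/w15.png

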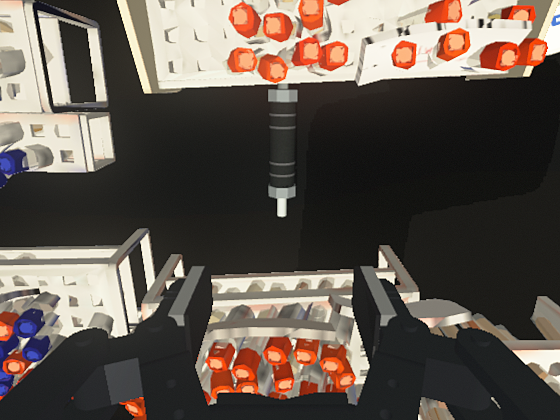

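Near axle tip is at (283,216), and the far one vanishes under the rack's rail at row 88. I'll grip, pull it 20 mm towards the robot, and only then lift.

>>> carry_out(
  motion=[0.2,0,0,0.012,0,-0.006,-0.4,0.2,0,0,0.016,0,-0.006,-0.4,0.1,0,0,0.016,0,-0.006,-0.4,0,0,0,0.018,0,-0.004,-0.4,0,0,0,0.018,0,0,-0.4,0,0,0,0.018,0,0,-0.4,0,0,0,0.018,0,0,-0.4,0,0,0,0.01,0,0,-0.4,0,0,0,0,0,0,-0.4],
)

```text
time_s: 36.55
eef_pos: [0.6442, 0.2306, 0.1057]
eef_rot: [0.007, -0.703, 0.012, 0.711]
wrist_force: [-0.9, 0.5, 0.2]
opening: 0.699
```

```bash
python3 - <<'E'
from meas import *
from plan import *
im,P,K=shot("wrist"); lm("wrist",P,("roller_1",)); rollers("wrist",.014)
g=cv2.imread("pics/w15.png")
plan([.644,.2378,.025],-91,-.4,.0125,8); print(ctrl.get_obs()["wrist_force"])
E
```

```text
wrist roller_1 0.93 [0.6435 0.2318 0.0134]
wrist roller 0.61 mean [0.6391 0.2371] mid [0.6305 0.2373] ax 178.4 len 0.131 w 0.029 5983
n 7 q6 1.77 q1 0.17 dyaw(+=cw) [-0.5  0.2 -0.4] d [-0.0024  0.0065 -0.085 ] yaw now -91.5
-0.1,0,-0.1,0.0121,-0.001,0.0003,-0.4, -0.1,0,-0.1,0.0121,-0.001,0.0003,-0.4, -0.1,0,-0.1,0.0121,-0.001,0.0003,-0.4, -0.1,0,-0.1,0.0121,-0.001,0.0003,-0.4, -0.1,0,-0.1,0.0121,-0.0009,0.0003,-0.4, -0.1,0,-0.1,0.0121,-0.0009,0.0003,-0.4, -0.1,0,-0.1,0.0121,-0.0009,0.0004,-0.4 

[-0.2202661   0.02416035 -0.96650477]
```

>>> carry_out(
  motion=[0,0,-0.1,0.01,-0.003,0.001,-0.4,0,0,-0.1,0.012,-0.0025,0.001,-0.4,0,0,-0.1,0.012,-0.001,0.001,-0.4,0,0,0,0.012,0,0,-0.4,0,0,0,0.012,0,0,-0.4,0,0,0,0.012,0,0,-0.4,0,0,0,0.008,0,0,-0.4,0,0,0,0,0,0,-0.4],
)

```text
time_s: 37.55
eef_pos: [0.6439, 0.2389, 0.0268]
eef_rot: [0.009, -0.707, 0.009, 0.707]
wrist_force: [-0.0, 0.7, -0.7]
opening: 0.701
```

```bash
python3 - <<'E'
from plan import *
plan([.643,.2375,.002],-91,-.4,.0065,8); print(ctrl.get_obs()["wrist_force"])
E
```

```text
n 4 q6 1.78 q1 0.18 dyaw(+=cw) [-0.5  0.1 -0. ] d [-0.0009 -0.0014 -0.0248] yaw now -91.5
-0.1,0,0,0.0062,0.0003,0.0002,-0.4, -0.1,0,0,0.0062,0.0003,0.0002,-0.4, -0.1,0,0,0.0062,0.0003,0.0002,-0.4, -0.1,0,0,0.0062,0.0003,0.0002,-0.4 

[-0.01829733  0.66146863 -0.72810546]
```

>>> carry_out(
  motion=[-0.1,0,0,0.0065,0.0004,0.0002,-0.4,-0.1,0,0,0.0065,0.0004,0.0002,-0.4,-0.1,0,0,0.006,0.0004,0.0002,-0.4,-0.1,0,0,0.004,0.0002,0.0002,-0.4,0,0,0,0.0015,0,0,-0.4,0,0,0,0,0,0,-0.4],
)

```text
time_s: 38.15
eef_pos: [0.644, 0.2373, 0.0011]
eef_rot: [-0.007, 0.707, -0.007, -0.707]
wrist_force: [-0.2, 0.4, 0.3]
opening: 0.704
```

>>> carry_out(
  motion=[0,0,0,0,0,0,1,0,0,0,0,0,0,1,0,0,0,0,0,0,1,0,0,0,0,0,0,1,0,0,0,0,0,0,1,0,0,0,0,0,0,1,0,0,0,0,0,0,1],
)

```text
time_s: 38.85
eef_pos: [0.6445, 0.2375, 0.002]
eef_rot: [-0.007, 0.708, -0.006, -0.706]
wrist_force: [1.0, 0.0, 0.4]
opening: 0.284
```

>>> carry_out(
  motion=[0,0,0,-0.001,0,0,1,0,0,0,-0.001,0,0.003,1,0,0,0,-0.0005,0,0.005,1,0,0,0,0,0,0.006,1,0,0,0,0,0,0.006,1,0,0,0,0,0,0.004,1,0,0,0,0,0,0,1],
)

```text
time_s: 39.55
eef_pos: [0.6172, 0.238, 0.0041]
eef_rot: [0.006, -0.707, 0.006, 0.707]
wrist_force: [-0.1, -1.5, -0.2]
opening: 0.282
```

>>> carry_out(
  motion=[0,0,0,-0.01,0,0,1,0,0,0,-0.02,0,0,1,0,0,0,-0.03,0,0,1,0,0,0,-0.035,0,0,1,0,0,0,-0.035,0,0,1,0,0,0,-0.035,0,0,1,0,0,0,-0.035,0,0,1,0,0,0,-0.035,0,0,1,0,0,0,0,0,0,1],
)

```text
time_s: 40.45
eef_pos: [0.6179, 0.2377, 0.2541]
eef_rot: [-0.007, 0.708, -0.006, -0.706]
wrist_force: [0.7, 0.9, -0.8]
opening: 0.278
```

```bash
python3 - <<'E'
from meas import *
from plan import *
im,P,K=shot("wrist","w16"); lm("wrist",P,("roller_1",)); print(tool()[:3,3],ctrl.get_obs()["wrist_force"])
plan([.522,-.278,.245],-173.2,1,.043,8)
E
```

```text
wrist roller_1 0.67 [0.6137 0.2358 0.2661]
[0.61541152 0.23721158 0.24822427] [ 0.16635815 -0.12842193 -1.99743336]
n 13 q6 1.78 q1 0.19 dyaw(+=cw) [82.1  0.2 -0.3] d [-0.0934 -0.5152 -0.0032] yaw now -91.1
6.3,0,0,0.0003,0.0398,0.0064,1, 6.3,0,0,0.0003,0.0402,0.002,1, 6.3,0,0,0.0003,0.0402,-0.0024,1, 6.3,0,0,0.0003,0.0397,-0.0068,1, 6.3,0,0,0.0003,0.0387,-0.0111,1, 6.3,0,0,0.0003,0.0372,-0.0153,1, 6.3,0,0,0.0003,0.0353,-0.0193,1, 6.3,0,0,0.0003,0.033,-0.0231,1, 6.3,0,0,0.0002,0.0302,-0.0266,1, 6.3,0,0,0.0002,0.0271,-0.0298,1 

6.3,0,0,0.0002,0.0237,-0.0326,1, 6.3,0,0,0.0002,0.02,-0.035,1, 6.3,0,0,0.0002,0.016,-0.037,1
```

>>> carry_out(
  motion=[6.3,0,0,-0.001,0.04,0.0065,1,6.3,0,0,-0.001,0.04,0.002,1,6.3,0,0,-0.001,0.04,-0.0025,1,6.3,0,0,0,0.0395,-0.007,1,6.3,0,0,0,0.0385,-0.011,1,6.3,0,0,0,0.037,-0.0155,1,6.3,0,0,0,0.0355,-0.0195,1,6.3,0,0,0,0.033,-0.023,1,6.3,0,0,0,0.03,-0.0265,1,6.3,0,0,0,0.027,-0.03,1],
)

```text
time_s: 41.55
eef_pos: [0.5252, -0.1641, 0.2311]
eef_rot: [0.38, -0.581, 0.39, 0.605]
wrist_force: [0.9, -0.4, -1.3]
opening: 0.282
```

>>> carry_out(
  motion=[6.3,0,0,0,0.0235,-0.0325,1,6.3,0,0,0,0.018,-0.032,1,4,0,0,0,0.01,-0.022,1,0,0,0,0,0,0,1,0,0,0,0,0,0,1],
)

```text
time_s: 42.05
eef_pos: [0.4955, -0.2689, 0.2206]
eef_rot: [0.465, -0.508, 0.48, 0.543]
wrist_force: [0.3, 0.4, -0.6]
opening: 0.286
```

```bash
python3 - <<'E'
from meas import *
from plan import *
im,P,K=shot("wrist"); lm("wrist",P,("roller_1","bay_1")); print(ctrl.get_obs()["opening"])
plan([.5153,-.287,.14],-173.2,1,.018,8)
E
```

```text
wrist roller_1 0.86 [ 0.4976 -0.2727  0.2292]
wrist roller_1 0.71 [ 0.6237 -0.275   0.0632]
wrist roller_1 0.68 [ 0.4629 -0.2945  0.0654]
wrist bay_1 0.88 [ 0.5168 -0.2888  0.0644]
wrist bay_1 0.74 [ 0.5745 -0.2807  0.0678]
0.28549721253625676
n 5 q6 2.34 q1 -0.69 dyaw(+=cw) [-0.6  1.2 -2.7] d [ 0.0189 -0.019  -0.0815] yaw now -173.8
-0.1,0.2,-0.5,0.016,-0.0041,-0.0045,1, -0.1,0.2,-0.5,0.0161,-0.004,-0.0045,1, -0.1,0.2,-0.5,0.0161,-0.0038,-0.0044,1, -0.1,0.2,-0.5,0.0162,-0.0036,-0.0043,1, -0.1,0.2,-0.5,0.0163,-0.0035,-0.0043,1
```

Correct sideways (and the small tilt) at this height first, then descend.

>>> carry_out(
  motion=[-0.1,0.3,-0.8,0.004,-0.006,-0.006,1,-0.1,0.3,-0.7,0.01,-0.006,-0.006,1,-0.1,0.3,-0.6,0.015,-0.005,-0.005,1,-0.1,0.2,-0.4,0.016,-0.002,-0.003,1,0,0,0,0.016,0,0,1,0,0,0,0.012,0,0,1,0,0,0,0.006,0,0,1,0,0,0,0,0,0,1,0,0,0,0,0,0,1],
)

```text
time_s: 43.1
eef_pos: [0.5234, -0.281, 0.139]
eef_rot: [-0.467, 0.533, -0.466, -0.529]
wrist_force: [0.4, 0.3, -1.5]
opening: 0.286
```

```bash
python3 - <<'E'
from plan import *
plan([.5153,-.287,.085],-173.2,1,.012,8); print(ctrl.get_obs()["opening"])
E
```

```text
n 5 q6 2.32 q1 -0.69 dyaw(+=cw) [ 0.6 -0.2  0.3] d [-0.0081 -0.006  -0.054 ] yaw now -172.6
0.1,0,0.1,0.0108,0.0018,-0.0009,1, 0.1,0,0.1,0.0108,0.0018,-0.001,1, 0.1,0,0.1,0.0108,0.0018,-0.001,1, 0.1,0,0.1,0.0108,0.0018,-0.001,1, 0.1,0,0.1,0.0108,0.0018,-0.001,1 

0.28569843252376664
```

>>> carry_out(
  motion=[0.2,0,0.1,0.004,0.004,-0.0025,1,0.2,0,0.1,0.008,0.003,-0.0015,1,0.1,0,0,0.01,0.002,-0.001,1,0,0,0,0.01,0,0,1,0,0,0,0.01,0,0,1,0,0,0,0.006,0,0,1,0,0,0,0,0,0,1,0,0,0,0,0,0,1],
)

```text
time_s: 43.9
eef_pos: [0.5149, -0.2886, 0.0879]
eef_rot: [-0.469, 0.531, -0.469, -0.527]
wrist_force: [0.9, -0.2, -0.2]
opening: 0.278
```

```bash
python3 - <<'E'
from plan import *
plan([.5153,-.287,.075],-173.2,1,.006,8); print(ctrl.get_obs()["wrist_force"])
im,P,K=shot("wrist","w17"); cv2.imwrite("pics/w17c.png",cv2.resize(im[70:230,110:430],None,fx=2.5,fy=2.5))
E
```

```text
n 3 q6 2.31 q1 -0.71 dyaw(+=cw) [ 0.1 -0.2  0.2] d [ 0.0004  0.0016 -0.0129] yaw now -173.1
0,-0.1,0.1,0.0043,-0.0002,0.0005,1, 0,-0.1,0.1,0.0043,-0.0002,0.0005,1, 0,-0.1,0.1,0.0043,-0.0002,0.0005,1 

[ 0.88991242 -0.22592654 -0.23847627]
```

View pics/w17c.png

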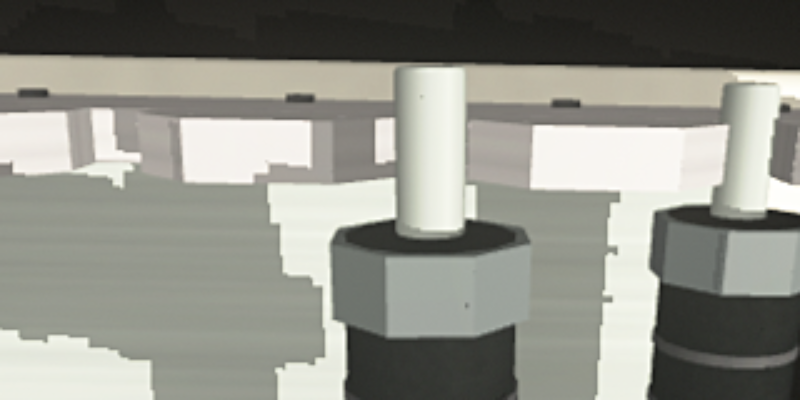

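Axle (col 431) against slot centre (col 421): about 1.5 mm to the right, so I correct by −1.5 mm in tool y on the way down.

>>> carry_out(
  motion=[0,0,0,0.004,-0.001,0.0006,1,0,0,0,0.004,-0.0006,0.0006,1,0,0,0,0.004,0,0.0004,1,0,0,0,0.004,0,0,1,0,0,0,0.003,0,0,1,0,0,0,0,0,0,1],
)

```text
time_s: 44.55
eef_pos: [0.5174, -0.2871, 0.0684]
eef_rot: [-0.469, 0.532, -0.469, -0.526]
wrist_force: [0.1, 1.3, -1.5]
opening: 0.285
```

```bash
python3 - <<'E'
from plan import *
plan([.5163,-.2868,.056],-173.2,1,.004,8); o=ctrl.get_obs();print(o["wrist_force"],o["torque"])
E
```

```text
n 4 q6 2.32 q1 -0.71 dyaw(+=cw) [ 0.1 -0.3  0.3] d [-0.0011  0.0003 -0.0124] yaw now -173.1
0,-0.1,0.1,0.0031,0.0003,0.0001,1, 0,-0.1,0.1,0.0031,0.0003,0.0001,1, 0,-0.1,0.1,0.0031,0.0003,0.0001,1, 0,-0.1,0.1,0.0031,0.0003,0.0001,1 

[ 0.12499241  1.31729187 -1.45539621] [ 0.02064575 -0.02121393  0.05087801]
```

>>> carry_out(
  motion=[0,-0.1,0.1,0.003,0.0005,0.0001,1,0,-0.1,0.1,0.003,0.0003,0.0001,1,0,0,0,0.003,0,0,1,0,0,0,0,0,0,1],
)

```text
time_s: 44.95
eef_pos: [0.516, -0.2876, 0.0594]
eef_rot: [-0.468, 0.53, -0.47, -0.528]
wrist_force: [-3.9, 0.2, 2.1]
opening: 0.282
```

```bash
python3 - <<'E'
from plan import *
plan([.5163,-.2868,.0545],-173.2,1,.004,8); o=ctrl.get_obs();print(o["wrist_force"],o["torque"])
E
```

```text
n 2 q6 2.32 q1 -0.71 dyaw(+=cw) [ 0.1 -0.2 -0. ] d [ 0.0003  0.0008 -0.0049] yaw now -173.1
0,-0.1,0,0.0025,-0.0002,0.0004,1, 0,-0.1,0,0.0025,-0.0002,0.0004,1 

[-3.94859499  0.17512112  2.14347873] [-0.11732786  0.53837555 -0.23148965]
```

>>> carry_out(
  motion=[0,0,0,0.0015,0.0006,0.0002,1,0,0,0,0.0015,0.0002,0.0002,1,0,0,0,0.0015,0,0,1,0,0,0,0,0,0,1],
)

```text
time_s: 45.35
eef_pos: [0.5159, -0.2876, 0.0547]
eef_rot: [-0.469, 0.53, -0.47, -0.528]
wrist_force: [-0.9, -1.9, -1.0]
opening: 0.28
```

```bash
python3 - <<'E'
from plan import *
plan([.5163,-.2868,.0545],-173.2,1,.004,8); o=ctrl.get_obs();print(o["wrist_force"],o["torque"])
E
```

```text
n 1 q6 2.31 q1 -0.71 dyaw(+=cw) [ 0.  -0.2  0.1] d [ 0.0004  0.0008 -0.0002] yaw now -173.2
0,-0.2,0.1,0.0002,-0.0005,0.0008,1 

[-0.93358999 -1.8538547  -1.02199168] [-0.07808848  0.09882633 -0.13445969]
```

Free in the slot and almost on the floor. Release part way and rise.

>>> carry_out(
  motion=[0,0,0,0,0,0,0.2,0,0,0,0,0,0,0.2,0,0,0,0,0,0,0.2,0,0,0,0,0,0,0.2,0,0,0,-0.005,0,0,0.2,0,0,0,-0.015,0,0,0.2,0,0,0,-0.03,0,0,0.2,0,0,0,-0.045,0,0,0.2,0,0,0,-0.045,0,0,0,0,0,0,-0.045,0,0,0],
)

```text
time_s: 46.35
eef_pos: [0.5125, -0.284, 0.243]
eef_rot: [0.469, -0.526, 0.469, 0.532]
wrist_force: [0.7, -0.9, -0.2]
opening: 0.499
```

```bash
python3 - <<'E'
from meas import *
from plan import *
im,P,K=shot("wrist","w18"); lm("wrist",P,("roller_1","bay_1","dial_grip","start_top"))
im,P,K=shot("scene"); lm("scene",P,("roller_1","timer")); im,P,K=shot("top"); lm("top",P,("roller_1","timer","dial_grip"))
plan([.53,-.159,.20],36.8,0,.04,8.4)
E
```

```text
wrist roller_1 0.95 [ 0.6237 -0.2786  0.0636]
wrist roller_1 0.81 [ 0.459  -0.294   0.0638]
wrist roller_1 0.59 [ 0.5149 -0.2902  0.0625]
wrist bay_1 0.56 [ 0.5737 -0.2811  0.0667]
wrist bay_1 0.39 [ 0.6232 -0.2753  0.064 ]
wrist dial_grip 0.94 [ 0.5305 -0.1596  0.0731]
wrist start_top 0.84 [ 0.6152 -0.1526  0.0758]
scene roller_1 0.81 [ 0.6232 -0.2684  0.0681]
scene roller_1 0.71 [ 0.4526 -0.2912  0.0651]
scene roller_1 0.58 [ 0.5132 -0.2866  0.0659]
scene timer 0.93 [ 0.7661 -0.0334  0.0018]
top roller_1 0.85 [ 0.5158 -0.2858  0.0648]
top roller_1 0.64 [ 0.4592 -0.2925  0.064 ]
top roller_1 0.58 [ 0.6246 -0.2728  0.0674]
top timer 0.87 [ 0.7672 -0.0282 -0.0017]
n 18 q6 2.31 q1 -0.71 dyaw(+=cw) [150.1  -0.5  -0.7] d [ 0.0175  0.125  -0.0391] yaw now -173.1
8.3,0,0,0.0022,-0.0018,0.0068,0, 8.3,0,0,0.0022,-0.0008,0.007,0, 8.3,0,0,0.0022,0.0002,0.007,0, 8.3,0,0,0.0022,0.0012,0.0069,0, 8.3,0,0,0.0022,0.0022,0.0066,0, 8.3,0,0,0.0022,0.0031,0.0063,0, 8.3,0,0,0.0022,0.004,0.0057,0, 8.3,0,0,0.0022,0.0048,0.0051,0, 8.3,0,0,0.0022,0.0055,0.0043,0, 8.3,0,0,0.0022,0.0061,0.0035,0 

8.3,0,0,0.0022,0.0065,0.0026,0, 8.3,0,0,0.0022,0.0068,0.0016,0, 8.3,0,0,0.0022,0.007,0.0006,0, 8.3,0,0,0.0022,0.007,-0.0004,0, 8.3,0,0,0.0022,0.0069,-0.0014,0, 8.3,0,0,0.0022,0.0066,-0.0024,0, 8.3,0,0,0.0022,0.0062,-0.0034,0, 8.3,0,0,0.0022,0.0056,-0.0042,0
```

All three rollers read at heights 0.063–0.068 in their bays from three cameras (no pictures left to view). The dial grip must be reached by turning anticlockwise because of the last joint's range.

```bash
python3 - <<'E'
from plan import *
plan([.53,-.159,.23],-93,0,.04,8.1)
E
```

```text
n 10 q6 2.31 q1 -0.71 dyaw(+=cw) [-80.1   0.7  -0.1] d [ 0.0175  0.125  -0.0091] yaw now -173.1
-8,0.1,0,0.001,-0.0032,0.0122,0, -8,0.1,0,0.001,-0.0049,0.0116,0, -8,0.1,0,0.0009,-0.0065,0.0108,0, -8,0.1,0,0.0009,-0.0079,0.0098,0, -8,0.1,0,0.0009,-0.0092,0.0086,0, -8,0.1,0,0.0009,-0.0103,0.0073,0, -8,0.1,0,0.0009,-0.0112,0.0057,0, -8,0.1,0,0.0009,-0.0119,0.0041,0, -8,0.1,0,0.0009,-0.0124,0.0024,0, -8,0.1,0,0.0009,-0.0126,0.0007,0
```

>>> carry_out(
  motion=[-8,0.1,0,0.001,-0.003,0.012,0,-8,0.1,0,0.001,-0.005,0.0115,0,-8,0.1,0,0.001,-0.0065,0.011,0,-8,0.1,0,0.001,-0.008,0.01,0,-8,0.1,0,0.001,-0.009,0.0085,0,-8,0.1,0,0.001,-0.0105,0.0075,0,-8,0.1,0,0.001,-0.011,0.0055,0,-8,0.1,0,0.001,-0.012,0.004,0,-8,0,0,0.001,-0.0125,0.0025,0,-8,0,0,0.001,-0.0125,0.0005,0],
)

```text
time_s: 47.95
eef_pos: [0.526, -0.1553, 0.2236]
eef_rot: [0.001, -0.704, 0.001, 0.71]
wrist_force: [-0.6, -0.4, -0.9]
opening: 0.503
```

>>> carry_out(
  motion=[-8,0,0,0,0,0,0,-8,0,0,0,0,0,0,-8,0,0,0,0,0,0,-8,0,0,0,0,0,0,-8,0,0,0,0,0,0,-8,0,0,0,0,0,0,-8,0,0,0,0,0,0,-8,0,0,0,0,0,0,-8,0,0,0,0,0,0,-8,0,0,0,0,0,0],
)

```text
time_s: 48.95
eef_pos: [0.5244, -0.1519, 0.2186]
eef_rot: [-0.465, -0.525, -0.476, 0.531]
wrist_force: [-0.6, -0.3, 0.1]
opening: 0.502
```

```bash
python3 - <<'E'
from plan import *
plan([.5302,-.1592,.13],36.8,0,.018,8.1)
E
```

```text
n 6 q6 -0.38 q1 -0.5 dyaw(+=cw) [-43.3  -0.6   0.8] d [ 0.0058 -0.0073 -0.0886] yaw now -6.5
-7.2,-0.1,0.1,0.0147,0.0013,0.0012,0, -7.2,-0.1,0.1,0.0148,0.0011,0.0013,0, -7.2,-0.1,0.1,0.0148,0.0009,0.0014,0, -7.2,-0.1,0.1,0.0148,0.0007,0.0015,0, -7.2,-0.1,0.1,0.0148,0.0005,0.0015,0, -7.2,-0.1,0.1,0.0148,0.0003,0.0016,0
```

>>> carry_out(
  motion=[-7.2,-0.1,0.1,0.013,0.0015,0.0015,0,-7.2,-0.1,0.1,0.0145,0.0012,0.0015,0,-7.2,-0.1,0.1,0.0145,0.001,0.0015,0,-7.2,-0.1,0.1,0.0145,0.0007,0.0015,0,-7.2,-0.1,0.1,0.0145,0.0005,0.0015,0,-7,-0.1,0.1,0.0145,0,0.001,0,0,0,0,0,0,0,0,0,0,0,0,0,0,0],
)

```text
time_s: 49.75
eef_pos: [0.5295, -0.1594, 0.1279]
eef_rot: [0.634, 0.308, 0.638, -0.31]
wrist_force: [0.1, 0.1, 0.6]
opening: 0.498
```

```bash
python3 - <<'E'
from meas import *
from plan import *
im,P,K=shot("wrist"); lm("wrist",P,("dial_grip","start_top"))
plan([.5302,-.1592,.07],36.8,0,.01,8.1)
E
```

```text
wrist dial_grip 0.94 [ 0.5277 -0.1581  0.0763]
wrist start_top 0.87 [ 0.6145 -0.1473  0.0794]
n 6 q6 -1.17 q1 -0.51 dyaw(+=cw) [ 1.5 -0.2  0.2] d [ 0.0004  0.0004 -0.0586] yaw now 38.3
0.3,0,0,0.0098,0.0001,0,0, 0.3,0,0,0.0098,0.0001,0,0, 0.3,0,0,0.0098,0.0001,0,0, 0.3,0,0,0.0098,0.0001,0,0, 0.3,0,0,0.0098,0.0001,0,0, 0.3,0,0,0.0098,0.0001,0,0
```

>>> carry_out(
  motion=[0.3,0,0,0.0098,0.0001,0,0,0.3,0,0,0.0098,0.0001,0,0,0.3,0,0,0.0098,0.0001,0,0,0.3,0,0,0.0098,0.0001,0,0,0.3,0,0,0.0098,0.0001,0,0,0.2,0,0,0.006,0.0001,0,0,0,0,0,0,0,0,0,0,0,0,0,0,0,0],
)

```text
time_s: 50.7
eef_pos: [0.5304, -0.1593, 0.0693]
eef_rot: [0.63, 0.319, 0.632, -0.32]
wrist_force: [0.7, -0.8, -0.1]
opening: 0.499
```

```bash
python3 - <<'E'
from plan import *
plan([.5302,-.1592,.068],36.8,0,.01,8.1); print(ctrl.get_obs()["wrist_force"])
E
```

```text
n 1 q6 -1.14 q1 -0.5 dyaw(+=cw) [-0.5 -0.1  0.2] d [-0.0002  0.0001 -0.0013] yaw now 36.3
-0.5,-0.1,0.2,0.0013,-0.0001,-0.0002,0 

[ 0.68277793 -0.76533583 -0.10725921]
```

>>> carry_out(
  motion=[0,0,0,0,0,0,1,0,0,0,0,0,0,1,0,0,0,0,0,0,1,0,0,0,0,0,0,1,0,0,0,0,0,0,1,0,0,0,0,0,0,1,0,0,0,0,0,0,1],
)

```text
time_s: 51.4
eef_pos: [0.531, -0.1593, 0.0701]
eef_rot: [0.63, 0.319, 0.631, -0.32]
wrist_force: [0.4, -0.0, -1.6]
opening: 0.104
```

>>> carry_out(
  motion=[6,0,0,0,0,0,1,6,0,0,0,0,0,1,6,0,0,0,0,0,1,6,0,0,0,0,0,1,6,0,0,0,0,0,1,6,0,0,0,0,0,1,6,0,0,0,0,0,1,6,0,0,0,0,0,1,6,0,0,0,0,0,1,6,0,0,0,0,0,1],
)

```text
time_s: 52.4
eef_pos: [0.5309, -0.1593, 0.0701]
eef_rot: [-0.375, -0.598, -0.375, 0.601]
wrist_force: [0.4, -0.2, -1.7]
opening: 0.108
```

>>> carry_out(
  motion=[6,0,0,0,0,0,1,6,0,0,0,0,0,1,6,0,0,0,0,0,1,6,0,0,0,0,0,1,6,0,0,0,0,0,1,6,0,0,0,0,0,1,6,0,0,0,0,0,1,6,0,0,0,0,0,1,0,0,0,0,0,0,1],
)

```text
time_s: 53.3
eef_pos: [0.5308, -0.1592, 0.0701]
eef_rot: [-0.087, -0.7, -0.086, 0.703]
wrist_force: [0.5, -0.3, -1.8]
opening: 0.108
```

```bash
python3 - <<'E'
from plan import *
plan([.5302,-.1592,.068],-83.2,1,.01,8.1); o=ctrl.get_obs(); print(o["wrist_force"],o["torque"],o["opening"])
E
```

```text
n 1 q6 0.82 q1 -0.5 dyaw(+=cw) [ 7.3  0.2 -0.1] d [-0.0006 -0.     -0.0021] yaw now -75.9
7.3,0.2,-0.1,0.0021,-0.0001,0.0006,1 

[ 0.53437429 -0.28669949 -1.76523336] [ 0.09123994 -0.13661577 -0.05379276] 0.10841668566889924
```

>>> carry_out(
  motion=[3,0,0,0,0,0,1,3,0,0,0,0,0,1,1.3,0,0,0,0,0,1,0,0,0,0,0,0,1],
)

```text
time_s: 53.7
eef_pos: [0.5308, -0.1592, 0.0701]
eef_rot: [-0.045, -0.704, -0.044, 0.707]
wrist_force: [0.1, 0.0, -2.0]
opening: 0.105
```

```bash
python3 - <<'E'
from plan import *
plan([.5302,-.1592,.068],-83.2,1,.01,8.1); o=ctrl.get_obs(); print(o["torque"],o["opening"])
E
```

```text
n 1 q6 0.94 q1 -0.5 dyaw(+=cw) [ 0.4  0.2 -0.1] d [-0.0006 -0.     -0.0021] yaw now -82.8
0.4,0.2,-0.1,0.0021,0,0.0006,1 

[ 0.10826352 -0.14849412 -0.05224132] 0.10508596596909296
```

Release, rise, and measure the pointer against the mixer's x direction.

>>> carry_out(
  motion=[0.2,0,0,0,0,0,1,0,0,0,0,0,0,0.2,0,0,0,0,0,0,0.2,0,0,0,0,0,0,0.2,0,0,0,-0.01,0,0,0.2,0,0,0,-0.025,0,0,0.2,0,0,0,-0.035,0,0,0.5,0,0,0,-0.04,0,0,1,0,0,0,0,0,0,1,0,0,0,0,0,0,1],
)

```text
time_s: 54.7
eef_pos: [0.5315, -0.1593, 0.1881]
eef_rot: [-0.046, -0.705, -0.044, 0.707]
wrist_force: [-0.4, 0.6, 0.5]
opening: 0.002
```

```bash
python3 - <<'E'
from meas import *
from plan import *
im,P,K=shot("wrist","w20"); lm("wrist",P,("dial_grip","start_top","roller_1"))
iK=P[:3,:3].T
def pr(w): q=K@(iK@(np.array(w)-P[:3,3])); return q[:2]/q[2]
# sample dial top in world coords: rectified patch 0.2 mm/px at z=.084 and .0565 (ticks)
g=cv2.cvtColor(im,cv2.COLOR_BGR2GRAY)
def samp(z,r,a): return cv2.remap(g,*[np.float32([[p[k]]for p in [pr((.5305+r*np.cos(t),-.1592+r*np.sin(t),z)) for t in a]]) for k in(0,1)],cv2.INTER_LINEAR).ravel().astype(int)
a=np.radians(np.arange(-180,180,2))
for r in(.010,.014,.017): s=samp(.084,r,a); i=np.argsort(-s)[:8]; print("bright r",r,sorted(np.degrees(a[i]).round().astype(int)),s[i])
for r in(.023,.026,.028,.031): s=samp(.060,r,a); i=np.argsort(s)[:16]; print("dark r",r,sorted(np.degrees(a[i]).round().astype(int)),s[i][[0,-1]])
plan([.6137,-.1485,.14],-83,1,.02)
E
```

```text
wrist dial_grip 0.79 [ 0.5301 -0.1565  0.0722]
wrist start_top 0.87 [ 0.6113 -0.1503  0.077 ]
wrist roller_1 0.86 [ 0.5137 -0.2908  0.0611]
wrist roller_1 0.73 [ 0.6259 -0.2756  0.0652]
wrist roller_1 0.7 [ 0.4613 -0.291   0.0623]
bright r 0.01 [np.int64(-2), np.int64(0), np.int64(2), np.int64(4), np.int64(6), np.int64(8), np.int64(10), np.int64(12)] [255 255 253 252 250 211 169 163]
bright r 0.014 [np.int64(-144), np.int64(2), np.int64(4), np.int64(6), np.int64(8), np.int64(10), np.int64(138), np.int64(160)] [255 254 252 217 206 151 150 149]
bright r 0.017 [np.int64(2), np.int64(4), np.int64(6), np.int64(8), np.int64(10), np.int64(104), np.int64(106), np.int64(108)] [254 252 247 190 163 150 149 148]
dark r 0.023 [np.int64(-180), np.int64(-178), np.int64(-176), np.int64(-174), np.int64(-172), np.int64(-170), np.int64(-168), np.int64(-166), np.int64(-164), np.int64(-162), np.int64(-160), np.int64(-158), np.int64(122), np.int64(124), np.int64(176), np.int64(178)] [50 70]
dark r 0.026 [np.int64(-180), np.int64(-178), np.int64(-176), np.int64(-174), np.int64(-172), np.int64(-170), np.int
[... 194 characters left out ...]
10), np.int64(-82), np.int64(-80), np.int64(-52), np.int64(-24), np.int64(2), np.int64(4), np.int64(6), np.int64(8), np.int64(34), np.int64(62), np.int64(92), np.int64(94), np.int64(122), np.int64(124)] [51 83]
dark r 0.031 [np.int64(-112), np.int64(-24), np.int64(-22), np.int64(-14), np.int64(-12), np.int64(-10), np.int64(-8), np.int64(-6), np.int64(-4), np.int64(-2), np.int64(0), np.int64(2), np.int64(4), np.int64(6), np.int64(8), np.int64(124)] [ 52 115]
n 5 q6 0.94 q1 -0.5 dyaw(+=cw) [ 0.3  0.3 -0. ] d [ 0.0831  0.0104 -0.046 ] yaw now -82.7
0.1,0.1,0,0.0091,0,-0.0168,1, 0.1,0.1,0,0.0091,0,-0.0168,1, 0.1,0.1,0,0.0091,0,-0.0168,1, 0.1,0.1,0,0.0092,0,-0.0168,1, 0.1,0.1,0,0.0092,0,-0.0168,1
```

Ticks are at −111, −81, −52, −24, 5, 34, 62, 93 and 123°. The pointer is at about 6°, so it sits on the middle tick: 40 rpm. Now the start button.

>>> carry_out(
  motion=[0.1,0.1,0,0,0,-0.0168,1,0.1,0.1,0,0.004,0,-0.0168,1,0.1,0.1,0,0.01,0,-0.0168,1,0,0,0,0.012,0,-0.0168,1,0,0,0,0.012,0,-0.0168,1,0,0,0,0.008,0,0,1,0,0,0,0,0,0,1,0,0,0,0,0,0,1],
)

```text
time_s: 55.7
eef_pos: [0.61, -0.146, 0.1273]
eef_rot: [-0.04, -0.7, -0.045, 0.712]
wrist_force: [-0.1, -0.2, -0.8]
opening: -0.002
```

```bash
python3 - <<'E'
from plan import *
plan([.6145,-.149,.09],-83,1,.01); print(ctrl.get_obs()["wrist_force"])
E
```

```text
n 4 q6 1.03 q1 -0.42 dyaw(+=cw) [-0.1  0.9  0.5] d [ 0.0045 -0.003  -0.0373] yaw now -83.1
0,0.2,0.1,0.0093,0.001,-0.0012,1, 0,0.2,0.1,0.0093,0.0009,-0.0011,1, 0,0.2,0.1,0.0093,0.0009,-0.0011,1, 0,0.2,0.1,0.0093,0.0009,-0.0011,1 

[-0.10222012 -0.18941199 -0.83219422]
```

>>> carry_out(
  motion=[0,0.2,0.1,0.009,0.0015,-0.002,1,0,0.2,0.1,0.009,0.0012,-0.0015,1,0,0.2,0.1,0.009,0.0008,-0.001,1,0,0.2,0.1,0.008,0,0,1,0,0,0,0,0,0,1,0,0,0,0,0,0,1],
)

```text
time_s: 56.3
eef_pos: [0.6135, -0.1498, 0.0902]
eef_rot: [-0.042, -0.706, -0.043, 0.706]
wrist_force: [-0.2, 0.2, 0.7]
opening: -0.0
```

>>> carry_out(
  motion=[0,0,0,0.005,0,0,1,0,0,0,0.004,0,0,1,0,0,0,0.003,0,0,1,0,0,0,0.003,0,0,1,0,0,0,0,0,0,1],
)

```text
time_s: 56.8
eef_pos: [0.6143, -0.15, 0.0752]
eef_rot: [0.043, 0.706, 0.042, -0.705]
wrist_force: [-1.4, 0.4, 2.9]
opening: 0.0
```

>>> carry_out(
  motion=[0,0,0,0.002,0,0,1,0,0,0,0.002,0,0,1,0,0,0,0.0015,0,0,1,0,0,0,0,0,0,1],
)

```text
time_s: 57.2
eef_pos: [0.6145, -0.1501, 0.0713]
eef_rot: [0.043, 0.706, 0.042, -0.705]
wrist_force: [-2.9, 0.4, 4.9]
opening: -0.003
```

>>> carry_out(
  motion=[0,0,0,0.0015,0,0,1,0,0,0,0.001,0,0,1,0,0,0,0,0,0,1],
)

```text
time_s: 57.5
eef_pos: [0.6145, -0.1501, 0.0716]
eef_rot: [0.043, 0.706, 0.042, -0.706]
wrist_force: [-1.9, -0.0, 4.4]
opening: -0.003
```

>>> carry_out(
  motion=[0,0,0,0.003,0,0,1,0,0,0,0.003,0,0,1,0,0,0,0.004,0,0,1],
)

```text
time_s: 57.8
eef_pos: [0.615, -0.1503, 0.0706]
eef_rot: [0.044, 0.706, 0.042, -0.706]
wrist_force: [-15.8, 5.2, 35.6]
opening: -0.001
```

Bottomed out: the travel stopped at z 0.071 while the force rose to 36 N. Rise and do the last checks.

>>> carry_out(
  motion=[0,0,0,-0.005,0,0,1,0,0,0,-0.02,0,0,1,0,0,0,-0.035,0,0,1,0,0,0,-0.045,0,0,1,0,0,0,-0.045,0,0,1,0,0,0,-0.04,0,0,1,0,0,0,0,0,0,1,0,0,0,0,0,0,1],
)

```text
time_s: 58.6
eef_pos: [0.6147, -0.1496, 0.2668]
eef_rot: [0.044, 0.706, 0.042, -0.706]
wrist_force: [-0.2, 0.7, -1.7]
opening: -0.001
```

```bash
python3 - <<'E'
from meas import *
for c in("wrist","scene","top"):
    im,P,K=shot(c,"f_"+c); lm(c,P,("roller_1","timer","start_top"))
im,P,K=shot("wrist"); g=cv2.cvtColor(im,cv2.COLOR_BGR2GRAY)
def pr(w): q=K@(P[:3,:3].T@(np.array(w)-P[:3,3])); return q[:2]/q[2]
def samp(z,r,a): return cv2.remap(g,*[np.float32([[p[k]]for p in [pr((.5305+r*np.cos(t),-.1592+r*np.sin(t),z)) for t in a]]) for k in(0,1)],cv2.INTER_LINEAR).ravel().astype(int)
a=np.radians(np.arange(-180,180,2)); s=samp(.084,.014,a); print([int(v) for v in np.degrees(a[np.argsort(-s)[:6]]).round()],np.sort(s)[-6:])
print(ctrl.get_obs()["wrist_force"],tool()[:3,3])
E
```

```text
wrist roller_1 0.95 [ 0.46   -0.2942  0.0641]
wrist roller_1 0.89 [ 0.5145 -0.2916  0.0613]
wrist roller_1 0.59 [ 0.6233 -0.2768  0.0645]
wrist start_top 0.68 [ 0.6148 -0.148   0.0789]
wrist start_top 0.36 [ 0.4606 -0.296   0.065 ]
scene roller_1 0.78 [ 0.5121 -0.2876  0.0667]
scene roller_1 0.69 [ 0.4585 -0.2897  0.0641]
scene roller_1 0.67 [ 0.6241 -0.2701  0.0673]
scene timer 0.91 [ 7.641e-01 -2.830e-02  5.000e-04]
scene start_top 0.56 [ 0.6096 -0.151   0.0782]
top roller_1 0.69 [ 0.519  -0.2842  0.0635]
top roller_1 0.54 [ 0.4596 -0.2916  0.0633]
top timer 0.6 [ 0.7696 -0.0304  0.0015]
top start_top 0.67 [ 0.5695 -0.2791  0.063 ]
top start_top 0.46 [ 0.6174 -0.1498  0.0784]
[8, 10, 6, 4, 2, 0] [158 241 248 255 255 255]
[ 0.05258054 -0.00986761 -0.86547117] [ 0.61452766 -0.14952275  0.2663617 ]
```

```bash
python3 -c "
from bench import ctrl
print(ctrl.hand_in())"
```

```text
the job is handed in; nothing more can be done
None
```

I refitted the mixer in the order asked and handed the job in at about 59 s on the robot's clock. I found only three rollers on the bench.

1. **Dial to zero:** I turned it anticlockwise until it hit the stop. The wrist picture showed the pointer on the first tick.
2. **Rollers:** I lowered the three rollers into bays 4, 1 and 2, in that order. At the end, the wrist and scene cameras put all three at bay positions with centres 61–67 mm high, against 65 mm when seated. The top camera listed only two in that last look; the roller in bay 4 was missed there, though it had shown all three earlier.
3. **Dial to 40 rpm:** The pointer measured about 6°, and the middle tick about 5°. After the button press it still read about 5°.
4. **Start button:** I pressed it until it bottomed out, about 6 mm down. The wrist force briefly reached about 36 N, well above the 5 N needed, and I then withdrew straight up.

The timer was not touched and read the same place within the measuring noise.

The 16-picture limit ran out before the third roller's final look. Its seating, the 40 rpm setting and the button press were therefore checked from measurements, not viewed pictures.

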